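# Uncap the mandrel and turn the sizing discs white side up

### The job

Open the sizing nook: first hook the fork puller under the snug brass cap on the mandrel, pull it straight up until it pops off, stand it upright on the raised wooden block of the cap rest, and stand the puller back on its cork mat. Then, holding the spatula, flip every sizing disc over against the front edge of the dark step, so that each lies flat with its white felt up (on the step or on the shelf by it), and stand the spatula back on its black rubber mat. Bare fingers must not touch the cap or the discs, the puller must stay off the discs, the cap must not be dropped or tipped, and the glass bowl and the porcelain hand stay where they are.

Things in the scene. Friction and masses are not known exactly. Their poses are not given: they have to be found in the camera images.
- step_edge (a point): dark wooden display step, fixed: a slab 9 mm high, 120 mm deep (along its x) and 440 mm long (along its y). Point: middle of its front face, at shelf level (z=0). Its x axis points level from the front face into the step, away from the robot; the discs start on the shelf in front of that face, within 80 mm of it
- disc0_c (a point): sizing disc (any may be absent): nickel plate 56 mm across, 4 mm thick, with a felt pad 34 mm across, 5 mm thick on each face (14 mm overall, 50 g). It rests on its lower pad, so the plate rim overhangs 11 mm all round with a 5 mm gap under it. Point: its centre (7 mm up). z axis points out of the blue felt face, -z out of the white one; at the start blue is up
- disc1_c (a point): sizing disc (any may be absent): nickel plate 56 mm across, 4 mm thick, with a felt pad 34 mm across, 5 mm thick on each face (14 mm overall, 50 g). It rests on its lower pad, so the plate rim overhangs 11 mm all round with a 5 mm gap under it. Point: its centre (7 mm up). z axis points out of the blue felt face, -z out of the white one; at the start blue is up
- disc2_c (a point): sizing disc (any may be absent): nickel plate 56 mm across, 4 mm thick, with a felt pad 34 mm across, 5 mm thick on each face (14 mm overall, 50 g). It rests on its lower pad, so the plate rim overhangs 11 mm all round with a 5 mm gap under it. Point: its centre (7 mm up). z axis points out of the blue felt face, -z out of the white one; at the start blue is up
- disc3_c (a point): sizing disc (any may be absent): nickel plate 56 mm across, 4 mm thick, with a felt pad 34 mm across, 5 mm thick on each face (14 mm overall, 50 g). It rests on its lower pad, so the plate rim overhangs 11 mm all round with a 5 mm gap under it. Point: its centre (7 mm up). z axis points out of the blue felt face, -z out of the white one; at the start blue is up
- spatula_grip (a point): spatula, 120 g, stands by itself: upright wooden handle 20 x 20 mm in section, 2 to 105 mm above the blade's underside. Point: on the handle's axis, 80 mm above that underside. x axis along the blade to its tip, z up. Level steel blade 2 mm thick, 26 mm wide, tip 70 mm ahead of the handle's axis; foot under the handle 50 mm wide (y), 30 mm long, centred on the axis
- spatula_mat_top (a point): black rubber mat for the spatula, fixed, 130 x 90 mm (x, y), 4 mm thick. Point: centre of its top. The spatula's handle must end within 35 mm of it
- puller_grip (a point): C-shaped fork puller, 200 g, stands on its tines: upright red handle 20 x 20 mm in section, 57 to 105 mm above its underside. Point: on the handle's axis, 85 mm above the underside. x axis along the tines to their tips, z up. Two tines 5 mm thick, 12 mm wide, 32 mm apart inside, tips 30 mm ahead of the axis; upright strap 33 mm behind the axis. Free height above the tines 45 mm
- puller_mat_top (a point): cork mat for the puller, fixed, 130 x 90 mm (x, y), 4 mm thick. Point: centre of its top. The puller's handle must end within 35 mm of it
- mandrel_shoulder (a point): stainless stub mandrel, fixed: foot 70 mm across, 10 mm high, then a round column 22 mm across up to a shoulder 46 mm above the shelf, where the cap's flange rests; above it a tang to 72 mm with two spring shoes that grip the cap. Point: on its axis at the shoulder; z up, x level, away from the robot: slide the fork in along +x
- cap_foot (a point): square brass cap on the mandrel: square flange 54 x 54 mm and 5 mm thick at the bottom, body 30 x 30 mm, 34 mm high in all, hollow (17 mm square bore), 80 g. Point: centre of its underside. It holds with about 5 to 9 N and comes free after 24 mm of upward travel; then it rests loosely on the tines
- cap_rest_top (a point): cap rest, fixed: wooden base 80 x 80 mm, 6 mm high, with a solid block on it, 34 mm (x) by 22 mm (y), top 32 mm above the shelf. Point: centre of the block's top; x level, away from the robot. The cap's flange sits centrally on the block (within 12 mm); the fork comes and leaves along x, tines either side of the block, going down past its top
- bowl_c (a point): frosted glass ring bowl, 90 mm across, 45 mm high, bystander. Point: its centre
- porcelain_c (a point): porcelain ring holder shaped like a hand, 112 mm tall, bystander. Point: 60 mm above its underside

How it is judged:
On the way, in this order (a step that is already met when the one before it is completed fails the run):
1. the cap is pulled up off the mandrel on the puller (z of cap_foot in the frame of mandrel_shoulder above 0.027 m and contact force between puller and cap above 0.2 N), for 0.1 s.
2. the cap stands on the cap rest and the puller is back on its mat (horizontal distance between cap_foot and cap_rest_top below 0.012 m and angle between each of cap_foot, puller_grip's own z axis and vertical below 0.1 rad and z of cap_foot in the frame of cap_rest_top between -0.004 and 0.004 m and horizontal distance between puller_grip and puller_mat_top below 0.035 m and z of puller_grip in the frame of puller_mat_top below 0.091 m), for 0.3 s.
3. every disc lies flat, white face up (angle between each of disc0_c, disc1_c, disc2_c, disc3_c's own z axis and vertical above 2.99 rad and height (world z) of each of disc0_c, disc1_c, disc2_c, disc3_c below 0.022 m and horizontal distance between each of disc0_c, disc1_c, disc2_c, disc3_c and step_edge below 0.33 m), for 0.3 s.
At the end, for the whole second after the job is handed in: every present disc lies flat (within 8 degrees) white face up on the step or the shelf by it; the cap stands upright on the cap rest within 12 mm of centre; puller and spatula stand upright on their mats, handle within 35 mm of the mat's centre; all at rest (all of step 2 and all of step 3 and horizontal distance between spatula_grip and spatula_mat_top below 0.035 m and angle between spatula_grip's own z axis and vertical below 0.1 rad and z of spatula_grip in the frame of spatula_mat_top below 0.086 m and linear speed of each of disc0, disc1, disc2, disc3, cap below 0.02 m/s); the robot touches nothing.
It fails at once if bare fingers touch a disc (contact force between the fingers and disc0 above 0.5 N or contact force between the fingers and disc1 above 0.5 N or contact force between the fingers and disc2 above 0.5 N or contact force between the fingers and disc3 above 0.5 N).
It fails at once if bare fingers touch the cap (contact force between the fingers and cap above 0.5 N).
It fails at once if the puller touches a disc (contact force between puller and disc0 above 0.5 N or contact force between puller and disc1 above 0.5 N or contact force between puller and disc2 above 0.5 N or contact force between puller and disc3 above 0.5 N).
It fails at once if the cap is dropped or tipped (angle between cap_foot's own z axis and vertical above 0.6 rad or height (world z) of cap_foot below 0.02 m).
It fails at once if a bystander is disturbed (distance of any of bowl_c, porcelain_c from where it was at the start of the episode above 0.02 m).
Of disc0, disc1, disc2, disc3 only 2 to 4 are there at a start; the rules pass over those that are not, and their reading is None.
At some moment in a run one of disc0, disc1, disc2, disc3 may be knocked a few centimetres aside while the robot is not near it.
It also fails if it takes over 208 s, if anything falls off the work surface, if the arm or the gripper's body presses on something with over 40 N, if the wrist force passes 120 N, or if a joint passes its speed limit or range.

### The arm

A 7-joint arm with a two-finger parallel gripper is mounted at the origin on the work surface. World frame = base frame: x ahead of the robot, y to its left, z up, the work surface at z = 0. Lengths are in m, angles in rad, forces in N, time in s.
With the tool pointing down it reaches from about 0.4 to 0.875 m from the base axis. Payload 19.3 kg.
Tool frame: the origin (TCP) lies midway between the tips of the shut fingers; the grasp point (between the pads) lies 19 mm behind it; z points along the fingers, y is the line along which they close (so a half turn about z gives the same grasp; the last joint's range is limited). The gripper opens to 85 mm and grips with 20 to 120 N. Pads are 22 mm wide; open, the fingers measure 114 mm over their backs; the gripper's body (76 mm by 85 mm) begins 54 mm behind the grasp point. The pads swing forward as they close: fully open they stand 13 mm farther back than shut.
Start: joints at [1.233, 0.521, -0.036, 1.599, 0.021, 1.021, -0.113], TCP at [0.165, -0.603, 0.231] pointing down, gripper open.
Joint ranges: [-2.91, 2.91], [-0.3, 2.13], [-1.5, 1.42], [0.17, 2.43], [-1.26, 4.41], [0.16, 1.93], [-2.52, 2.52]. Speed limits (rad/s): [1.89, 1.89, 2.39, 2.39, 3.01, 3.01, 3.01].

### API

Orientations are given as [roll, pitch, yaw] about the fixed x, y, z axes, in that order (R = Rz(yaw) Ry(pitch) Rx(roll)).
In Python, from workcell import * gives the robot as it stands.
- The arm moves only by the shell command python3 -m creep 'ROWS' [FORCE]. ROWS is JSON, a list that holds one entry, the list of rows, each a list of 7 numbers: the closure, from -1 (fully open) to 1 (shut), then the shift along the tool's x, y, z in m, then the turn, a rotation vector about the tool's x, y, z in degrees. A call has 1 to 10 rows; each row shifts and turns the commanded pose from where the row before left it, along the tool's axes as they then stand; what a row does not reach is not made up. A row lasts 1/10 s, in which the tool goes at most 50 mm and 8.59 degrees, less where a joint would pass 70% of its speed; a pose out of reach is approached as far as the arm can. A call is refused whole if a number of a shift passes 0.05 or a number of a turn 8.59, either way. A call with a gripper value outside its range is refused whole. The fingers move at their own pace and stop on an object; FORCE is the grip in N (left out, the last holds). Time passes only in rows, so rows that do not move let the fingers close. It gives the time, the measured TCP pose, the force, the opening and the grip force at its end, in the units of the state.
- observe(): the state, without advancing time (a new reading comes with each control period).
- grab_frame(name): name is "scene" or "side" or "wrist"; returns a dict with "image" (420x560x3 uint8, red, green, blue), "range_z" (420x560 float32, m along the optical axis (not along the pixel's ray), 0 where there is no reading), "fx", "fy", "cx", "cy" (pixels), "k1" (the pictures are not rectified: a ray, as slopes to the right and down, at radius r is drawn at 1 + k1 r^2 times it, then the intrinsics apply), "R" (3x3) and "t" (3): a world point X has camera coordinates R X + t; the wrist camera has in their place "T_tool_cam" (4x4, takes a point from camera to tool coordinates, whose origin is the TCP and whose axes are the flange's). Camera axes: x right, y down, z forward; pixel columns grow to the right and rows downward; lengths in m; the calibration is good to about 2 mm. A picture is of the moment at which its call begins: read the wrist's pose just before it.
- job_done(): hands the job in; it is judged then, once.
Trained networks look in a picture, given as the dict that the camera call returned (one of the last four; its "shot" number tells which), for a name from the list of things; names that differ only in an ending like _2 or _b are one class to them, and where a whole thing is asked for, a point or a joint stands for the part that bears it (a point fixed in the world has none). Each returns a list of dicts, best first, with "confidence" (0 to 1); they miss things now and then, are a little off and sometimes report something else, mostly with a low value. They report only what shows in the picture. A call takes as long as a camera call.
- find_in(picture, thing): "extent" ([centre column, centre row, width, height] in pixels, round what is visible of it).
- outline_of(picture, thing): "region" (420x560 bool, what is visible of it) and "extent" ([centre column, centre row, width, height] in pixels, round what is visible of it).
- tip_of(picture, thing): "position" ([column, row] in pixels: a listed point, or the origin of a listed thing).
The state is a dict: "clock": time; "qpos": joint angles; "qd": joint speeds; "joint_efforts": joint torques, N m; "position": TCP position; "tool_rot": TCP orientation; "force": force on the tool from outside, world axes, zero at the start; "moment": the same for the moment, N m; "grip_width": finger opening in m; "finger_force": force on a finger pad.
Only numpy, scipy, OpenCV 4.12 (cv2) and the standard library are available. Lean on these libraries where they do the work, as an engineer would, in place of code of your own. Each camera call takes 0.05 s, during which the arm holds its last target. There are 200 camera calls.

## Working session

There is one attempt and no reset: what is moved stays moved. The work goes in short steps, Python scripts to look and compute and a shell command to move; the robot and the scene stay as the last step left them, time stands still between calls to the robot, and variables do not carry over. Pictures are saved under pics/ and viewed, at most 14 in all, crops included, and the job is handed in when it is done.

```bash
mkdir -p pics; ls
cat > h.py <<'E'
import numpy as np, cv2
from workcell import *
def R_rpy(r):
    from scipy.spatial.transform import Rotation as Ro
    return Ro.from_euler('xyz', r).as_matrix()
def shot(name, save=None):
    s=observe(); p=grab_frame(name)
    if 'R' in p: M=np.eye(4); M[:3,:3]=p['R']; M[:3,3]=p['t']; p['W']=np.linalg.inv(M)
    else:
        T=np.eye(4); T[:3,:3]=R_rpy(s['tool_rot']) if len(np.shape(s['tool_rot']))==1 else s['tool_rot']; T[:3,3]=s['position']; p['W']=T@np.array(p['T_tool_cam'])
    if save: cv2.imwrite(f'pics/{save}.png', p['image'][:,:,::-1])
    return p
def rays(p,uv):
    uv=np.atleast_2d(np.asarray(uv,float)); K=np.array([[p['fx'],0,p['cx']],[0,p['fy'],p['cy']],[0,0,1]])
    d=cv2.undistortPoints(uv.reshape(-1,1,2),K,np.array([p['k1'],0,0,0,0.])).reshape(-1,2)
    return np.c_[d,np.ones(len(d))]
def at_z(p,uv,z):
    d=rays(p,uv)@p['W'][:3,:3].T; o=p['W'][:3,3]
    return o+d*((z-o[2])/d[:,2])[:,None]
def cloud(p,mask):
    v,u=np.nonzero(mask&(p['range_z']>0)); 
    if len(u)==0: return np.zeros((0,3))
    c=rays(p,np.c_[u,v])*p['range_z'][v,u][:,None]
    return c@p['W'][:3,:3].T+p['W'][:3,3]
E
python3 - <<'E'
from h import *
print(observe())
names=['step_edge']+[f'disc{i}_c' for i in range(4)]+['spatula_grip','spatula_mat_top','puller_grip','puller_mat_top','mandrel_shoulder','cap_foot','cap_rest_top','bowl_c','porcelain_c']
zs=dict(step_edge=0,spatula_grip=.084,spatula_mat_top=.004,puller_grip=.089,puller_mat_top=.004,mandrel_shoulder=.046,cap_foot=.046,cap_rest_top=.032,bowl_c=.022,porcelain_c=.06)
for c in ['scene','side']:
    p=shot(c,c)
    for n in names:
        if n.startswith('disc') and n!='disc0_c': continue
        for t in tip_of(p,n)[:5 if 'disc' in n else 1]:
            print(c,n,round(t['confidence'],2),np.round(t['position']),np.round(at_z(p,t['position'],zs.get(n,.007))[0],3))
E
```

```text
pics
{'clock': 0.0, 'qpos': array([ 1.23282647,  0.52203845, -0.03629382,  1.60000341,  0.02122267,
        1.02109494, -0.11277671]), 'qd': array([ 1.20761511e-03,  1.00242125e-03,  1.23684909e-05,  6.47015718e-04,
       -2.92463157e-04,  5.58600153e-04,  6.71002905e-04]), 'joint_efforts': array([-5.54605813e-04, -9.27127004e+01,  1.97942555e+00, -3.69936919e+01,
        1.78384571e-02,  8.05840886e-03,  1.62639617e-05]), 'position': array([ 0.16521334, -0.60241843,  0.23071254]), 'tool_rot': array([-3.14043981e+00,  1.18553440e-04,  2.67765897e-01]), 'force': array([-0.42348631, -0.80567108,  0.43838386]), 'moment': array([ 0.01377591, -0.0073405 ,  0.00143392]), 'finger_force': 0.0, 'grip_width': 0.08550049895236302}
scene step_edge 0.84 [299. 254.] [0.622 0.009 0.   ]
scene disc0_c 0.64 [244. 254.] [ 0.562 -0.137  0.007]
scene disc0_c 0.59 [133. 279.] [ 0.517 -0.442  0.007]
scene spatula_grip 0.81 [170. 213.] [ 0.395 -0.291  0.084]
scene spatula_mat_top 0.68 [171. 233.] [ 0.402 -0.306  0.004]
scene puller_grip 0.64 [360. 157.] [0.419 0.323 0.089]
scene puller_mat_top 0.94 [351. 
[... 217 characters left out ...]
 [405. 182.] [0.522 0.441 0.022]
scene porcelain_c 0.79 [132. 282.] [ 0.56  -0.442  0.06 ]
side step_edge 0.94 [311. 218.] [ 0.619 -0.003  0.   ]
side disc0_c 0.87 [311. 255.] [ 0.562 -0.131  0.007]
side spatula_grip 0.85 [258. 309.] [ 0.383 -0.294  0.084]
side spatula_mat_top 0.66 [272. 335.] [ 0.404 -0.299  0.004]
side puller_grip 0.58 [195. 146.] [0.4   0.314 0.089]
side puller_mat_top 0.94 [202. 172.] [0.408 0.309 0.004]
side mandrel_shoulder 0.85 [362. 295.] [ 0.593 -0.306  0.046]
side cap_foot 0.3 [201. 170.] [0.398 0.256 0.046]
side cap_rest_top 0.8 [264. 152.] [0.599 0.3   0.032]
side bowl_c 0.68 [231. 138.] [0.535 0.44  0.022]
side porcelain_c 0.77 [380. 350.] [ 0.555 -0.433  0.06 ]
```

View pics/scene.png

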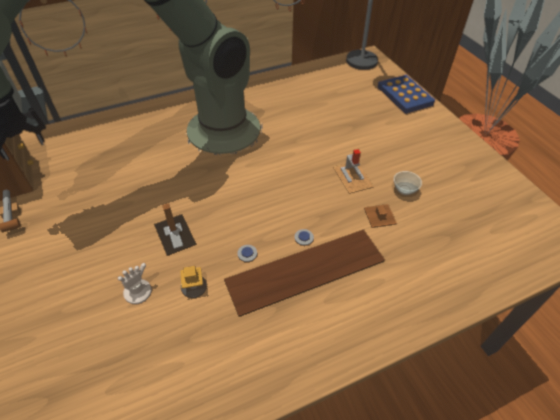

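View pics/side.png

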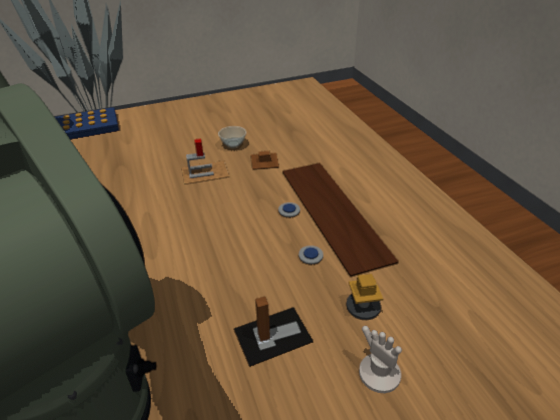

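```bash
python3 -m creep '[[[-1,0.04,-0.02,0,0,0,7.65],[-1,0.04,-0.02,0,0,0,7.65],[-1,0.04,-0.025,0,0,0,0],[-1,0.04,-0.025,0,0,0,0],[-1,0.04,-0.025,0,0,0,0],[-1,0.02,-0.045,0,0,0,0],[-1,0,-0.05,0,0,0,0],[-1,0,0,0,0,0,0],[-1,0,0,0,0,0,0]]]'
python3 - <<'E'
from h import *
p=shot('wrist','w1'); print(np.round(p['T_tool_cam'],3))
print(observe()['position'],observe()['tool_rot'])
for n in ['spatula_grip','spatula_mat_top','disc0_c','cap_foot']:
    for t in tip_of(p,n)[:3]: print(n,t['confidence'],t['position'])
E
```

```text
clock: 2.1
position: [0.3759, -0.3771, 0.2318]
tool_rot: [3.141, -0.001, 0.002]
force: [0.2, -1.4, 0.3]
grip_width: 0.0852
finger_force: 0.0
[[ 0.    -0.957 -0.291  0.075]
 [ 1.     0.    -0.    -0.001]
 [ 0.    -0.291  0.957 -0.141]
 [ 0.     0.     0.     1.   ]]
[ 0.37552452 -0.37809733  0.23165231] [ 3.14083830e+00 -4.12763576e-04  7.19700599e-04]
spatula_grip 0.7 [195.4, 186.7]
spatula_mat_top 0.57 [210.1, 154.0]
disc0_c 0.82 [42.0, 13.6]
```

View pics/w1.png

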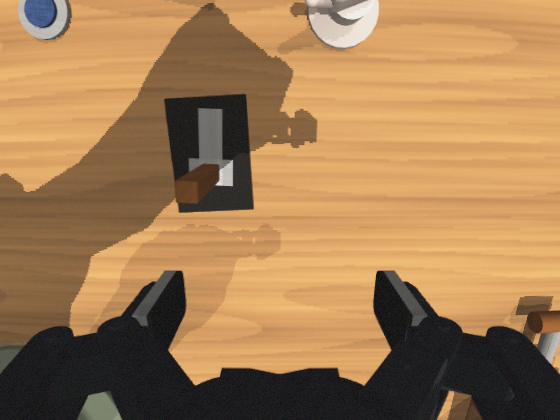

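```bash
python3 -m creep '[[[-1,0.02,-0.045,0,0,0,0],[-1,0.03,-0.04,0,0,0,0],[-1,0,-0.05,0,0,0,0],[-1,0,-0.05,0,0,0,0],[-1,0,-0.05,0,0,0,0],[-1,0,-0.05,0,0,0,0],[-1,0,-0.05,0,0,0,0],[-1,0,-0.05,0,0,0,0],[-1,0,-0.05,0,0,0,0],[-1,0,-0.05,0,0,0,0]]]'
python3 -m creep '[[[-1,0,-0.05,0,0,0,0],[-1,0,-0.05,0,0,0,0],[-1,-0.03,-0.04,0,0,0,0],[-1,-0.03,-0.035,0,0,0,0],[-1,0,0,0,0,0,0],[-1,0,0,0,0,0,0]]]'
cat >> h.py <<'E'
def handle(p,name,z):
    """axis xy & yaw-free centroid of handle-top points from depth"""
    o=outline_of(p,name)
    if not o: return None
    m=o[0]['region']; c=cloud(p,m); return o[0]['confidence'],c
E
python3 - <<'E'
from h import *
p=shot('wrist','w2')
print(observe()['position'],observe()['tool_rot'])
for n,z in [('puller_grip',.089),('puller_mat_top',.004),('cap_rest_top',.032),('bowl_c',.022)]:
    for t in tip_of(p,n)[:2]: print(n,t['confidence'],t['position'],np.round(at_z(p,t['position'],z)[0],4))
o,c=handle(p,'puller_grip',0); print(o,len(c))
top=c[(c[:,2]>.104)&(c[:,2]<.118)]; print('top',len(top),top.min(0),top.max(0),np.median(top,0), (top.min(0)+top.max(0))/2)
print(cv2.minAreaRect(top[:,:2].astype(np.float32)*1000))
tn=c[(c[:,2]<.015)]; print('tines',len(tn),cv2.minAreaRect(tn[:,:2].astype(np.float32)*1000))
E
```

```text
clock: 3.35
position: [0.4252, 0.109, 0.2315]
tool_rot: [-3.141, -0.001, -0.001]
force: [1.2, -0.7, 0.7]
grip_width: 0.0854
finger_force: 0.0
clock: 3.95
position: [0.365, 0.2828, 0.2312]
tool_rot: [-3.142, 0.0, 0.002]
force: [1.6, -1.4, 0.8]
grip_width: 0.0854
finger_force: 0.0
[0.36564325 0.28191952 0.2312228 ] [ 3.14131941e+00 -5.04146029e-05  2.18135933e-05]
puller_grip 0.94 [246.4, 155.8] [0.4069 0.312  0.089 ]
puller_mat_top 0.64 [255.4, 137.1] [0.4176 0.3101 0.004 ]
bowl_c 0.66 [128.8, 17.7] [0.5357 0.432  0.022 ]
0.82 2562
top 610 [0.39810116 0.30236221 0.10405351] [0.41923641 0.32309392 0.10910441] [0.40890137 0.31284702 0.10706407] [0.40866878 0.31272807 0.10657896]
((408.4788818359375, 313.0201416015625), (20.217967987060547, 20.33551025390625), 83.10139465332031)
tines 1113 ((402.9892272949219, 313.75897216796875), (56.297607421875, 70.30118560791016), 83.06665802001953)
```

View pics/w2.png

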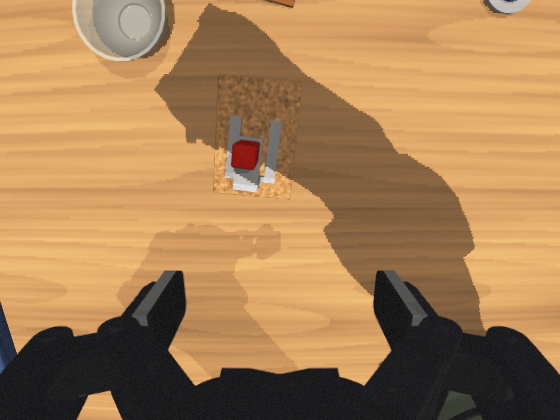

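```bash
python3 -m creep '[[[-1,0,0,0,0,0,7],[-1,0.039,-0.036,0,0,0,0],[-1,0,0,0.04,0,0,0],[-1,0,0,0.04,0,0,0],[-1,0,0,0.04,0,0,0],[-1,0,0,0.03,0,0,0],[-1,0,0,0.01,0,0,0],[-1,0,0,0,0,0,0],[-1,0,0,0,0,0,0]]]' 60
python3 -m creep '[[[1,0,0,0,0,0,0],[1,0,0,0,0,0,0],[1,0,0,0,0,0,0],[1,0,0,0,0,0,0],[1,0,0,0,0,0,0],[1,0,0,0,0,0,0],[1,0,0,0,0,0,0],[1,0,0,0,0,0,0]]]' 60
```

```text
clock: 5.15
position: [0.4041, 0.3131, 0.0713]
tool_rot: [3.14, 0.001, -0.071]
force: [0.6, -1.0, -0.3]
grip_width: 0.0854
finger_force: 0.0
clock: 5.95
position: [0.4036, 0.3131, 0.0706]
tool_rot: [3.14, 0.001, -0.07]
force: [0.4, -0.4, 7.4]
grip_width: 0.0197
finger_force: 57.9
```

```bash
python3 -m creep '[[[1,0,0,-0.03,0,0,0],[1,0,0,-0.05,0,0,0],[1,0,0,-0.05,0,0,-2],[1,0.01,0.02,-0.03,0,0,-2],[1,0.02,0.045,0,0,0,0],[1,0.01,0.045,0,0,0,0],[1,0,0.05,0,0,0,0],[1,0,0.05,0,0,0,0],[1,0,0.05,0,0,0,0],[1,0,0.05,0,0,0,0]]]'
python3 -m creep '[[[1,0,0.05,0,0,0,0],[1,0,0.05,0,0,0,0],[1,0,0.05,0,0,0,0],[1,0,0.05,0,0,0,0],[1,0,0.05,0,0,0,0],[1,0,0.05,0,0,0,0],[1,0,0,0,0,0,0],[1,0,0,0,0,0,0]]]'
cat >> h.py <<'E'
def capinfo(p):
    for n,z in [('cap_foot',.046),('mandrel_shoulder',.046)]:
        for t in tip_of(p,n)[:1]: print(n,round(t['confidence'],2),t['position'],np.round(at_z(p,t['position'],z)[0],4))
    o=outline_of(p,'cap_foot')
    if o:
        c=cloud(p,o[0]['region']); print('z range',np.percentile(c[:,2],[1,50,99]))
        zt=np.percentile(c[:,2],98)
        for lo,hi in [(zt-.006,zt+.005),(zt-.035,zt-.023)]:
            q=c[(c[:,2]>lo)&(c[:,2]<hi)]
            if len(q)>20: print(len(q),np.round(np.median(q[:,2]),4),cv2.minAreaRect(q[:,:2].astype(np.float32)*1000))
def pullinfo(p):
    o=outline_of(p,'puller_grip')
    if not o: print('no puller');return
    c=cloud(p,o[0]['region']); T=observe(); R=R_rpy(T['tool_rot']); l=(c-T['position'])@R
    print('puller conf',o[0]['confidence'],len(l)); q=l[l[:,2]>.05]
    if len(q)>20: print('tines in tool',np.percentile(q,[1,99],axis=0).round(4),cv2.minAreaRect(q[:,:2].astype(np.float32)*1000))
E
python3 - <<'E'
from h import *
p=shot('wrist','w3'); print(observe()['position'],observe()['tool_rot'])
capinfo(p); pullinfo(p)
E
```

```text
clock: 6.95
position: [0.4424, 0.001, 0.231]
tool_rot: [3.139, 0.002, -0.0]
force: [0.9, 0.4, -2.1]
grip_width: 0.0196
finger_force: 58.9
clock: 7.75
position: [0.4421, -0.2979, 0.2312]
tool_rot: [3.139, 0.003, -0.003]
force: [0.8, 1.0, -1.7]
grip_width: 0.0193
finger_force: 59.3
[ 0.4425234  -0.29669285  0.23127707] [ 3.13981999e+00  2.54305851e-03 -6.90680030e-04]
cap_foot 0.58 [280.2, 14.8] [ 0.6057 -0.2987  0.046 ]
z range [0.00839235 0.05004511 0.07958467]
1005 0.0782 ((600.3717041015625, -297.4411926269531), (30.409425735473633, 23.971269607543945), 78.52645111083984)
1820 0.0493 ((600.12353515625, -297.3079528808594), (54.20978927612305, 47.27836608886719), 76.99113464355469)
puller conf 0.94 8186
tines in tool [[-0.0815 -0.0274  0.0623]
 [ 0.0346  0.0298  0.2303]] ((-87.8672103881836, 2.6731338500976562), (96.0500717163086, 250.7105255126953), 83.31796264648438)
```

View pics/w3.png

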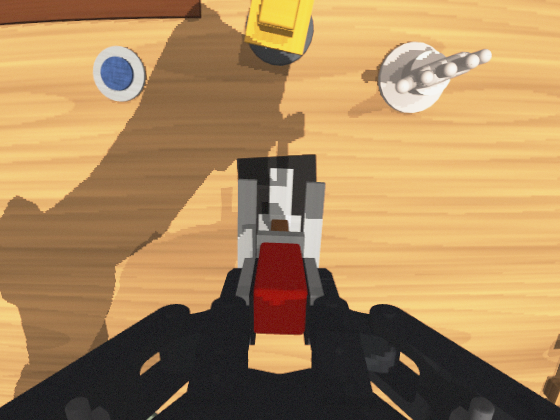

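```bash
python3 -m creep '[[[1,0.03,0,0,0,0,0],[1,0.03,0,0,0,0,0],[1,0,0,0,0,0,4],[1,0,0,0,0,0,4],[1,0,0,0,0,0,4],[1,0,0,0,0,0,0],[1,0,0,0,0,0,0]]]'
sed -i 's/q=l\[l\[:,2\]>.05\]/q=l[(l[:,2]>.055)\&(l[:,2]<.073)\&(l[:,0]>-.045)\&(l[:,0]<.05)]/' h.py
python3 - <<'E'
from h import *
p=shot('wrist','w4'); print(observe()['position'],observe()['tool_rot'])
capinfo(p); pullinfo(p)
p=shot('scene');capinfo(p)
E
```

```text
clock: 8.7
position: [0.503, -0.2965, 0.2316]
tool_rot: [3.139, 0.001, -0.207]
force: [-0.7, 0.6, -2.0]
grip_width: 0.0192
finger_force: 59.5
[ 0.50289955 -0.29666307  0.23157218] [ 3.13887698e+00  1.25287777e-03 -2.07089092e-01]
cap_foot 0.66 [260.1, 89.4] [ 0.6038 -0.2986  0.046 ]
z range [0.0476863  0.04999073 0.07970037]
1302 0.0782 ((603.53369140625, -297.9527893066406), (30.13656234741211, 29.51227378845215), 78.18353271484375)
2145 0.0494 ((603.6326904296875, -298.2247314453125), (54.774391174316406, 53.86512756347656), 77.92655944824219)
puller conf 0.65 8046
tines in tool [[-0.0212 -0.0293  0.0617]
 [ 0.0356  0.0268  0.0667]] ((4.467559814453125, -1.1796932220458984), (61.417724609375, 55.94102478027344), 1.9943621158599854)
cap_foot 0.85 [191.7, 277.7] [ 0.6026 -0.2965  0.046 ]
mandrel_shoulder 0.83 [194.3, 280.9] [ 0.6147 -0.2931  0.046 ]
z range [0.00094772 0.05366267 0.08391711]
112 0.08 ((603.0505981445312, -297.8545837402344), (29.16512680053711, 29.6080379486084), 77.17874145507812)
233 0.0521 ((602.9440307617188, -298.1157531738281), (54.143096923828125, 55.28828048706055), 78.0418472290039)
```

```bash
python3 -m creep '[[[1,0.012,-0.018,0,0,0,0],[1,0,0,0.04,0,0,0],[1,0,0,0.04,0,0,0],[1,0,0,0.03,0,0,0],[1,0,0,0.02,0,0,0],[1,0,0,0,0,0,0],[1,0,0,0,0,0,0]]]'
python3 - <<'E'
from h import *
p=shot('wrist','w5'); print(observe()['position'],observe()['tool_rot'])
capinfo(p); pullinfo(p)
shot('side','s5')
im=cv2.imread('pics/s5.png')[220:380,280:500]; cv2.imwrite('pics/s5c.png',cv2.resize(im,None,fx=3,fy=3))
E
```

```text
clock: 9.85
position: [0.5181, -0.2825, 0.102]
tool_rot: [3.139, 0.001, -0.21]
force: [0.8, 0.5, -1.2]
grip_width: 0.0194
finger_force: 59.4
[ 0.51853423 -0.28271001  0.10257998] [ 3.13847711e+00  2.01005324e-05 -2.09972049e-01]
z range [0.04777612 0.0500209  0.07959618]
3965 0.0782 ((603.9818115234375, -298.3025207519531), (30.113422393798828, 29.555377960205078), 78.20066833496094)
5600 0.0493 ((603.9835205078125, -298.27703857421875), (54.41740798950195, 54.349979400634766), 77.93746185302734)
puller conf 0.7 8231
tines in tool [[-0.022  -0.0286  0.0624]
 [ 0.035   0.0277  0.0674]] ((3.796804428100586, -0.5229949951171875), (61.542694091796875, 55.98881149291992), 2.39829683303833)
```

View pics/w5.png

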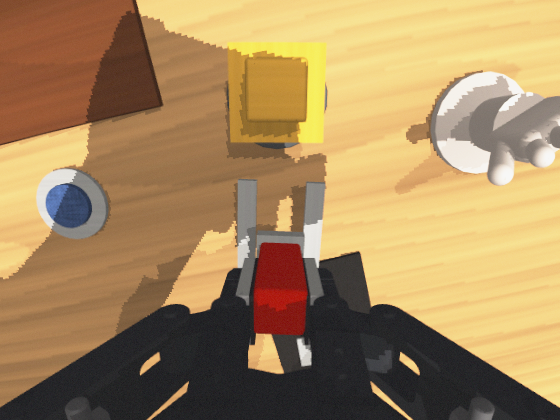

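```bash
python3 -m creep '[[[1,0.02,-0.002,0,0,0,0],[1,0.02,0,0,0,0,0],[1,0.02,0,0,0,0,0],[1,0.01,0,0,0,0,0],[1,0,0,0,0,0,0]]]'
python3 -m creep '[[[1,0.006,0,0,0,0,0],[1,0.004,0,0,0,0,0],[1,0,0,0,0,0,0],[1,0,0,0,0,0,0]]]'
```

```text
clock: 10.65
position: [0.5876, -0.2949, 0.1013]
tool_rot: [3.139, 0.001, -0.209]
force: [-1.3, 0.2, -1.3]
grip_width: 0.0193
finger_force: 59.4
clock: 11.05
position: [0.5964, -0.2971, 0.1013]
tool_rot: [3.139, 0.002, -0.21]
force: [-0.7, 0.6, -2.1]
grip_width: 0.0195
finger_force: 59.4
```

Now pull up slowly, with more grip.

```bash
python3 -m creep '[[[1,0,0,-0.005,0,0,0],[1,0,0,-0.005,0,0,0],[1,0,0,-0.005,0,0,0],[1,0,0,-0.005,0,0,0],[1,0,0,-0.005,0,0,0],[1,0,0,-0.005,0,0,0]]]' 110
python3 -m creep '[[[1,0,0,-0.005,0,0,0],[1,0,0,-0.005,0,0,0],[1,0,0,-0.01,0,0,0],[1,0,0,-0.02,0,0,0],[1,0,0,-0.02,0,0,0],[1,0,0,0,0,0,0],[1,0,0,0,0,0,0]]]'
python3 - <<'E'
from h import *
p=shot('wrist','w6'); capinfo(p)
E
```

```text
clock: 11.65
position: [0.5966, -0.297, 0.1317]
tool_rot: [3.139, 0.002, -0.21]
force: [-0.3, -1.1, -7.0]
grip_width: 0.019
finger_force: 107.0
clock: 12.35
position: [0.597, -0.2968, 0.1917]
tool_rot: [3.139, 0.0, -0.21]
force: [0.8, -0.1, -3.9]
grip_width: 0.0188
finger_force: 107.8
cap_foot 0.6 [280.3, 191.9] [ 0.6056 -0.2991  0.046 ]
mandrel_shoulder 0.87 [280.5, 190.9] [ 0.6065 -0.2994  0.046 ]
z range [0.13085675 0.13367022 0.16332103]
1061 0.162 ((606.7470703125, -298.7294921875), (30.078824996948242, 25.809419631958008), 76.79181671142578)
3544 0.1333 ((604.3351440429688, -298.1766052246094), (54.1817626953125, 54.508731842041016), 77.58354949951172)
```

View pics/w6.png

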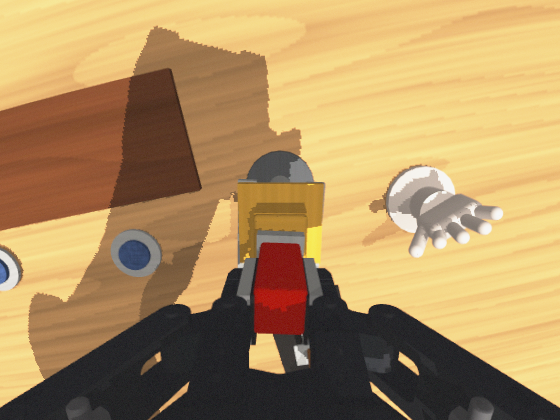

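```bash
python3 -m creep '[[[1,-0.01,0,0,0,0,-2],[1,-0.02,0,0,0,0,-3],[1,-0.02,0,0,0,0,-3],[1,-0.02,0,0,0,0,-3],[1,-0.01,0,0,0,0,-1],[1,0,-0.01,0,0,0,0],[1,0,-0.02,0,0,0,0],[1,0,-0.03,0,0,0,0],[1,0,-0.04,0,0,0,0],[1,0,-0.04,0,0,0,0]]]'
python3 -m creep '[[[1,0,-0.04,0,0,0,0],[1,0,-0.04,0,0,0,0],[1,0,-0.04,0,0,0,0],[1,0,-0.04,0,0,0,0],[1,0,-0.04,0,0,0,0],[1,0,-0.04,0,0,0,0],[1,0,-0.04,0,0,0,0],[1,0,-0.04,0,0,0,0],[1,0,-0.04,0,0,0,0],[1,0,-0.04,0,0,0,0]]]'
python3 -m creep '[[[1,0,-0.03,0,0,0,0],[1,0,-0.02,0,0,0,0],[1,0,-0.01,0,0,0,0],[1,0,0,0,0,0,0],[1,0,0,0,0,0,0]]]'
cat >> h.py <<'E'
def restinfo(p):
    for t in tip_of(p,'cap_rest_top')[:1]: print('rest tip',round(t['confidence'],2),t['position'],np.round(at_z(p,t['position'],.032)[0],4))
    o=outline_of(p,'cap_rest_top')
    if o:
        c=cloud(p,o[0]['region']); print(len(c),o[0]['extent'])
        for lo,hi in [(.027,.040),(.003,.010)]:
            q=c[(c[:,2]>lo)&(c[:,2]<hi)]
            if len(q)>20: print(len(q),np.median(q,0).round(4),cv2.minAreaRect(q[:,:2].astype(np.float32)*1000))
def yawt():
    s=observe(); print(np.round(s['position'],4),np.round(s['tool_rot'],4)); return s
def totool(xy):
    s=observe(); R=R_rpy(s['tool_rot']); print('tool',np.round(R.T@(np.r_[xy,s['position'][2]]-s['position']),4))
E
python3 - <<'E'
from h import *
yawt(); p=shot('wrist','w7'); capinfo(p); restinfo(p)
E
```

```text
clock: 13.55
position: [0.5182, -0.1453, 0.1909]
tool_rot: [3.139, 0.002, -0.002]
force: [1.8, 1.3, -2.7]
grip_width: 0.0189
finger_force: 107.9
clock: 14.55
position: [0.5176, 0.2556, 0.19]
tool_rot: [3.14, 0.002, -0.001]
force: [1.0, -0.2, -2.5]
grip_width: 0.0183
finger_force: 107.9
clock: 15.05
position: [0.5182, 0.3113, 0.1899]
tool_rot: [3.138, 0.002, -0.002]
force: [0.4, -1.5, -2.3]
grip_width: 0.0188
finger_force: 107.8
[0.5182 0.3113 0.1899] [ 3.1383e+00  1.9000e-03 -2.0000e-03]
cap_foot 0.92 [282.1, 220.9] [0.5002 0.309  0.046 ]
z range [0.12735093 0.1318371  0.16137726]
1032 0.1602 ((528.5078125, 311.07421875), (30.147769927978516, 25.6008358001709), 89.28949737548828)
3626 0.1315 ((526.0951538085938, 311.4571838378906), (55.03236389160156, 54.294189453125), 89.18639373779297)
rest tip 0.7 [290.8, 112.0] [0.5964 0.3012 0.032 ]
7054 [292.7, 111.7, 100.8, 102.5]
963 [0.5973 0.2992 0.0303] ((597.3984985351562, 298.9762878417969), (22.276443481445312, 33.80061340332031), 75.42788696289062)
5747 [0.5995 0.3011 0.0043] ((597.36328125, 299.2923278808594), (80.13736724853516, 79.83830261230469), 75.8331069946289)
```

View pics/w7.png

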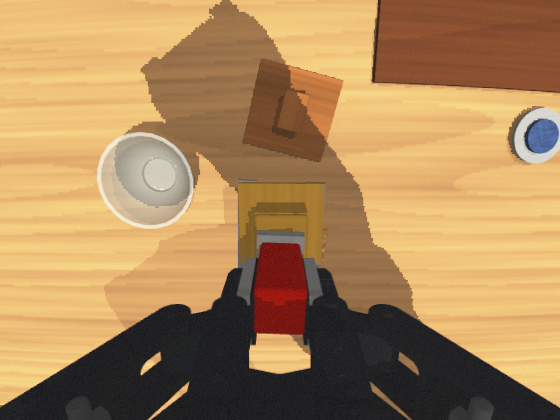

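```bash
python3 -m creep '[[[1,0,0,0,0,0,2],[1,0,0,0,0,0,3],[1,0,0,0,0,0,3],[1,0,0,0,0,0,3],[1,0,0,0,0,0,2],[1,0,0,0,0,0,0],[1,0,0,0,0,0,0]]]'
python3 - <<'E'
from h import *
yawt(); p=shot('wrist'); capinfo(p); restinfo(p); pullinfo(p); totool([.5974,.2991])
E
```

```text
clock: 16.05
position: [0.5178, 0.3128, 0.19]
tool_rot: [3.139, 0.001, -0.227]
force: [0.1, -0.6, -1.8]
grip_width: 0.0187
finger_force: 107.9
[0.5178 0.3128 0.19  ] [ 3.1388e+00  1.3000e-03 -2.2660e-01]
cap_foot 0.55 [280.3, 223.9] [0.4972 0.3172 0.046 ]
z range [0.12974389 0.13196705 0.16144388]
979 0.1603 ((527.8974609375, 310.4686279296875), (29.869705200195312, 25.115633010864258), 77.73399353027344)
3568 0.1316 ((525.26123046875, 310.6033935546875), (54.886695861816406, 53.968021392822266), 76.46347045898438)
rest tip 0.92 [275.3, 110.1] [0.5964 0.2988 0.032 ]
7078 [275.9, 109.5, 88.0, 90.7]
965 [0.5977 0.2991 0.0303] ((597.55078125, 298.8037414550781), (21.40762710571289, 33.40656280517578), 76.32821655273438)
5798 [0.5991 0.2995 0.0043] ((597.3510131835938, 299.58013916015625), (79.88349914550781, 79.94992065429688), 75.82469940185547)
puller conf 0.74 5304
tines in tool [[-0.0252 -0.0295  0.0582]
 [ 0.0358  0.0279  0.0685]] ((4.141916275024414, -0.7361640930175781), (61.59005355834961, 55.980224609375), 2.4366140365600586)
tool [ 0.0806 -0.0047 -0.0001]
```

```bash
python3 -m creep '[[[1,0.01,-0.002,0,0,0,0],[1,0.02,-0.003,0,0,0,0],[1,0.02,0,0,0,0,0],[1,0.015,0,0,0,0,0],[1,0.008,0,0,0,0,0],[1,0,0,0,0,0,0],[1,0,0,0.02,0,0,0],[1,0,0,0.02,0,0,0],[1,0,0,0.01,0,0,0],[1,0,0,0,0,0,0]]]'
python3 - <<'E'
from h import *
yawt(); p=shot('wrist','w8'); capinfo(p); restinfo(p); totool([.5974,.2991])
E
```

```text
clock: 17.4
position: [0.589, 0.3011, 0.1387]
tool_rot: [3.137, 0.003, -0.227]
force: [0.2, 0.7, -1.8]
grip_width: 0.0188
finger_force: 107.9
[0.589  0.3011 0.1387] [ 3.1374e+00  3.0000e-03 -2.2680e-01]
cap_foot 0.59 [280.6, 222.0] [0.5865 0.3012 0.046 ]
z range [0.07797014 0.08064392 0.110174  ]
931 0.1089 ((598.6746215820312, 298.4997863769531), (29.952131271362305, 23.917484283447266), 76.31272888183594)
3510 0.0803 ((595.2830200195312, 299.14373779296875), (54.3407096862793, 54.25636672973633), 76.658203125)
3535 [281.5, 192.2, 97.3, 90.3]
75 [0.6134 0.296  0.0299] ((612.9641723632812, 295.0854187011719), (21.099050521850586, 1.6899311542510986), 75.743408203125)
3063 [0.6225 0.2946 0.0044] ((597.9514770507812, 298.8723449707031), (80.19658660888672, 78.91516876220703), 75.90575408935547)
tool [ 0.0075  0.0005 -0.    ]
```

View pics/w8.png

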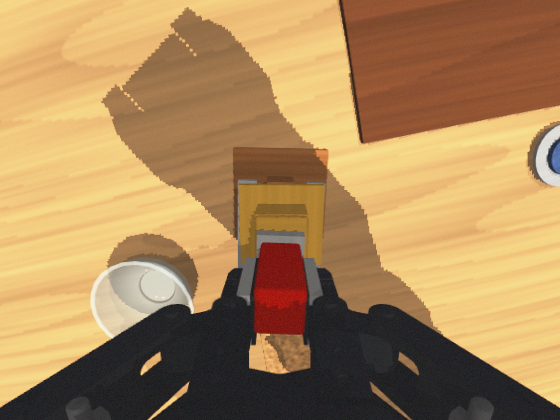

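```bash
python3 -m creep '[[[1,0.002,0,0.01,0,0,0],[1,0,0,0.015,0,0,0],[1,0,0,0.01,0,0,0],[1,0,0,0.005,0,0,0],[1,0,0,0.004,0,0,0],[1,0,0,0.002,0,0,0],[1,0,0,0.002,0,0,0],[1,0,0,0,0,0,0],[1,0,0,0,0,0,0]]]'
python3 - <<'E'
from h import *
yawt(); p=shot('wrist','w9'); capinfo(p); pullinfo(p)
E
```

```text
clock: 18.6
position: [0.592, 0.3006, 0.0922]
tool_rot: [3.139, 0.001, -0.227]
force: [1.0, 0.4, -2.3]
grip_width: 0.0189
finger_force: 108.0
[0.592  0.3006 0.0922] [ 3.1391e+00  1.0000e-03 -2.2730e-01]
cap_foot 0.96 [282.7, 223.6] [0.6035 0.2966 0.046 ]
z range [0.03233749 0.03573876 0.06532663]
915 0.064 ((601.1597290039062, 297.73541259765625), (30.079540252685547, 24.032434463500977), 76.84327697753906)
3586 0.0354 ((596.6112670898438, 298.79852294921875), (54.40584182739258, 57.24861145019531), 76.69929504394531)
puller conf 0.86 5294
tines in tool [[-0.0237 -0.0295  0.0591]
 [ 0.0359  0.0272  0.0683]] ((18.621360778808594, -15.19906234741211), (81.29572296142578, 41.307044982910156), 44.195960998535156)
```

```bash
python3 -m creep '[[[1,0,0,0.0025,0,0,0],[1,0,0,0,0,0,0],[1,0,0,0,0,0,0],[1,-0.005,0,0,0,0,0],[1,-0.01,0,0,0,0,0]]]'
python3 - <<'E'
from h import *
yawt(); p=shot('wrist','w10'); capinfo(p)
E
```

```text
clock: 19.35
position: [0.577, 0.3037, 0.0893]
tool_rot: [3.139, 0.001, -0.228]
force: [-0.4, -0.2, -1.9]
grip_width: 0.0181
finger_force: 108.0
[0.577  0.3037 0.0893] [ 3.1387e+00  1.1000e-03 -2.2800e-01]
cap_foot 0.57 [280.6, 203.4] [0.602  0.2979 0.046 ]
z range [0.03137564 0.03600051 0.06546557]
2313 0.0642 ((598.575439453125, 298.3486022949219), (30.018325805664062, 29.4605712890625), 75.94807434082031)
3970 0.0353 ((597.8582763671875, 298.49163818359375), (54.332000732421875, 54.44754409790039), 76.74382781982422)
```

```bash
python3 -m creep '[[[1,-0.015,0,0,0,0,0],[1,-0.02,0,0,0,0,0],[1,-0.02,0,0,0,0,0],[1,-0.02,0,0,0,0,0],[1,-0.01,0,0,0,0,0],[1,0,0,-0.04,0,0,0],[1,-0.02,0,-0.04,0,0,0],[1,0,0,0,0,0,0],[1,0,0,0,0,0,0]]]'
python3 - <<'E'
from h import *
yawt(); p=shot('wrist','w11'); capinfo(p); restinfo(p)
p=shot('scene')
for n in ['puller_mat_top','spatula_mat_top']:
    o=outline_of(p,n)[0]; c=cloud(p,o['region']); print(n,o['confidence'],cv2.minAreaRect(c[:,:2].astype(np.float32)*1000))
E
```

```text
clock: 20.45
position: [0.4755, 0.3281, 0.1703]
tool_rot: [3.14, 0.0, -0.227]
force: [0.4, -0.5, -2.8]
grip_width: 0.0188
finger_force: 108.2
[0.4755 0.3281 0.1703] [ 3.1403e+00  1.0000e-04 -2.2700e-01]
cap_foot 0.88 [281.7, 53.2] [0.593  0.2999 0.046 ]
z range [0.03313915 0.03602979 0.06562913]
1943 0.0641 ((597.7764892578125, 298.6944580078125), (29.466190338134766, 30.027973175048828), 76.2803955078125)
2989 0.0353 ((597.907958984375, 298.7673034667969), (54.41691207885742, 53.80042266845703), 76.72028350830078)
rest tip 0.64 [278.0, 282.3] [0.3999 0.3475 0.032 ]
3814 [280.8, 57.6, 92.8, 99.7]
40 [0.6238 0.2973 0.0353] ((597.9620971679688, 298.8080139160156), (53.87004470825195, 53.59694290161133), 76.72823333740234)
3507 [0.5811 0.306  0.0043] ((596.9738159179688, 299.44097900390625), (80.27375793457031, 80.18403625488281), 75.50670623779297)
puller_mat_top 0.79 ((415.86083984375, 310.15399169921875), (90.59931182861328, 132.91632080078125), 84.90467071533203)
spatula_mat_top 0.65 ((404.23834228515625, -298.3316650390625), (139.79881286621094, 90.49346923828125), 1.5256856679916382)
```

View pics/w11.png

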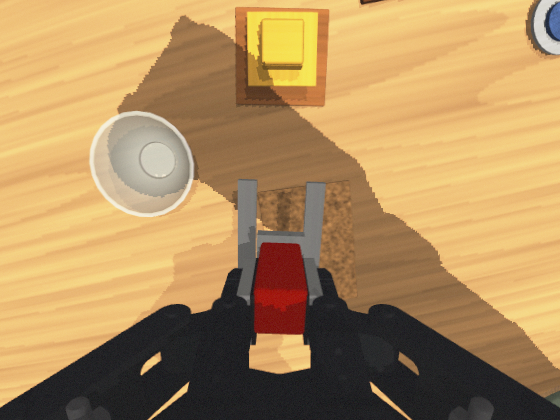

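```bash
python3 -m creep '[[[1,0,0,0,0,0,-4],[1,0,0,0,0,0,-4],[1,-0.035,0.011,0,0,0,0],[1,-0.032,0.011,0,0,0,0],[1,0,0,0.04,0,0,0],[1,0,0,0.04,0,0,0],[1,0,0,0.01,0,0,0],[1,0,0,0,0,0,0]]]'
python3 -m creep '[[[1,0,0,0.004,0,0,0],[1,0,0,0.004,0,0,0],[1,0,0,0.001,0,0,0],[1,0,0,0,0,0,0]]]'
```

```text
clock: 21.7
position: [0.4058, 0.3109, 0.0788]
tool_rot: [3.137, 0.003, -0.088]
force: [-0.5, 0.1, -0.9]
grip_width: 0.0187
finger_force: 107.8
clock: 22.1
position: [0.4064, 0.3116, 0.0711]
tool_rot: [3.14, 0.001, -0.088]
force: [-0.8, 0.3, -2.0]
grip_width: 0.0184
finger_force: 107.8
```

```bash
python3 -m creep '[[[1,0,0,0.001,0,0,0],[1,0,0,0.001,0,0,0],[-0.2,0,0,0,0,0,0],[-1,0,0,0,0,0,0],[-1,0,0,0,0,0,0],[-1,0,0,0,0,0,0],[-1,0,0,0,0,0,0]]]'
python3 -m creep '[[[-1,0,0,-0.02,0,0,0],[-1,0,0,-0.05,0,0,0],[-1,0,0,-0.05,0,0,0],[-1,0,0,-0.04,0,0,0],[-1,-0.03,0,0,0,0,0],[-1,0,0,0,0,0,0]]]'
python3 - <<'E'
from h import *
yawt(); p=shot('wrist','w12')
for n,z in [('puller_grip',.089),('puller_mat_top',.004)]:
    for t in tip_of(p,n)[:2]: print(n,t['confidence'],t['position'],np.round(at_z(p,t['position'],z)[0],4))
o,c=handle(p,'puller_grip',0); print(o,len(c))
top=c[(c[:,2]>.1)&(c[:,2]<.118)]; print(cv2.minAreaRect(top[:,:2].astype(np.float32)*1000),np.median(top[:,2]))
p=shot('scene')
o=outline_of(p,'step_edge'); c=cloud(p,o[0]['region']); c=c[(c[:,2]>.005)&(c[:,2]<.014)]; print('step',o[0]['confidence'],cv2.minAreaRect(c[:,:2].astype(np.float32)*1000))
for o in outline_of(p,'disc0_c'):
    c=cloud(p,o['region']); print(o['confidence'],o['extent'],np.median(c,0),cv2.minAreaRect(c[:,:2].astype(np.float32)*1000)[:2])
E
```

```text
clock: 22.8
position: [0.4062, 0.3114, 0.0686]
tool_rot: [3.139, 0.002, -0.088]
force: [0.4, -0.3, -0.4]
grip_width: 0.0852
finger_force: 0.0
clock: 23.4
position: [0.3744, 0.3151, 0.2297]
tool_rot: [3.14, 0.002, -0.086]
force: [0.2, 0.2, -0.0]
grip_width: 0.0856
finger_force: 0.0
[0.3744 0.3151 0.2297] [ 3.1405e+00  1.7000e-03 -8.5600e-02]
puller_grip 0.66 [281.2, 161.4] [0.4112 0.311  0.089 ]
puller_mat_top 0.74 [279.5, 147.6] [0.415 0.312 0.004]
0.77 2780
((411.33154296875, 312.0124206542969), (19.714427947998047, 19.99510383605957), 84.85905456542969) 0.1071637179505815
step 0.91 ((679.3761596679688, 1.9127960205078125), (440.9672546386719, 124.31494903564453), 88.76483917236328)
0.83 [246.8, 253.2, 23.3, 19.0] [ 0.56461927 -0.12837186  0.01094649] ((557.6285400390625, -126.74313354492188), (64.33045196533203, 55.39312744140625))
0.23 [381.1, 218.6, 31.6, 22.8] [0.61369964 0.2820525  0.00716285] ((598.4721069335938, 299.5830078125), (81.71111297607422, 81.7919921875))
```

```bash
python3 -m creep '[[[-1,0.02,0.04,0,0,0,-2.5],[-1,0.02,0.04,0,0,0,-2.5],[-1,0.02,0.045,0,0,0,0],[-1,0.01,0.045,0,0,0,0],[-1,0,0.05,0,0,0,0],[-1,0,0.05,0,0,0,0],[-1,0,0.05,0,0,0,0],[-1,0,0.04,0,0,0,0],[-1,0,0,0,0,0,0],[-1,0,0,0,0,0,0]]]'
cat >> h.py <<'E'
def discs(p):
    for o in outline_of(p,'disc0_c'):
        if o['confidence']<.2: continue
        c=cloud(p,o['region']); 
        if len(c)<30: continue
        (cc,r)=cv2.minEnclosingCircle(c[:,:2].astype(np.float32)*1000)
        e=o['extent']; w=at_z(p,[e[:2]],.009)[0]
        print('disc',round(o['confidence'],2),np.round(e),'box',w.round(4),'circ',np.round(cc,1),round(r,1),'rect',np.round(cv2.minAreaRect(c[:,:2].astype(np.float32)*1000)[:2],1).tolist(),'z',np.percentile(c[:,2],[2,50,98]).round(4))
def stepinfo(p):
    o=outline_of(p,'step_edge')
    if not o: print('no step'); return
    c=cloud(p,o[0]['region']); c=c[(c[:,2]>.004)&(c[:,2]<.014)]
    # front edge: min x per y bin
    yb=np.round(c[:,1]/.01).astype(int); E=np.array([[b*.01,np.percentile(c[yb==b,0],1)] for b in np.unique(yb) if (yb==b).sum()>15])
    E=E[1:-1]; k=np.polyfit(E[:,0],E[:,1],1); r=E[:,1]-np.polyval(k,E[:,0]); E=E[abs(r)<.004]; k=np.polyfit(E[:,0],E[:,1],1)
    print('step front x = %.4f + %.4f*y'%(k[1],k[0]),'zmed',np.median(c[:,2]).round(4),'yrange',E[[0,-1],0], 'resid',np.std(E[:,1]-np.polyval(k,E[:,0])).round(4))
E
python3 - <<'E'
from h import *
yawt(); p=shot('wrist','w13'); discs(p); stepinfo(p)
E
```

```text
clock: 24.75
position: [0.4411, -0.0488, 0.2293]
tool_rot: [3.139, 0.002, -0.003]
force: [-0.0, 1.6, 0.9]
grip_width: 0.0854
finger_force: 0.0
[ 0.4411 -0.0488  0.2293] [ 3.139e+00  2.300e-03 -2.700e-03]
disc 0.72 [356.  73.  54.  56.] box [ 0.5597 -0.1284  0.009 ] circ [ 563.1 -128.6] 29.9 rect [[562.8, -128.6], [54.7, 59.1]] z [0.0051 0.008  0.0137]
step front x = 0.6201 + 0.0190*y zmed 0.0071 yrange [-0.21  0.21] resid 0.0002
```

View pics/w13.png

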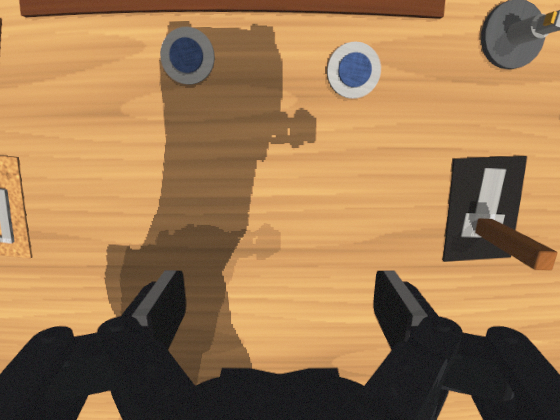

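```bash
python3 -m creep '[[[-1,0,0.05,0,0,0,0],[-1,0,0.05,0,0,0,0],[-1,-0.01,0.045,0,0,0,0],[-1,-0.025,0.04,0,0,0,0],[-1,-0.025,0.04,0,0,0,0],[-1,-0.03,0.02,0,0,0,0],[-1,0,0,0,0,0,0],[-1,0,0,0,0,0,0]]]'
python3 - <<'E'
from h import *
yawt(); p=shot('wrist','w14')
for n,z in [('spatula_grip',.084),('spatula_mat_top',.004)]:
    for t in tip_of(p,n)[:2]: print(n,t['confidence'],t['position'],np.round(at_z(p,t['position'],z)[0],4))
    for o in outline_of(p,n)[:1]:
        c=cloud(p,o['region']); top=c[(c[:,2]>.1)&(c[:,2]<.118)]
        if len(top)>20: print('top',len(top),cv2.minAreaRect(top[:,:2].astype(np.float32)*1000),np.median(top[:,2]))
        q=c[c[:,2]<.009]; print('low',len(q),cv2.minAreaRect(q[:,:2].astype(np.float32)*1000))
E
```

```text
clock: 25.7
position: [0.3514, -0.2926, 0.2303]
tool_rot: [3.139, 0.002, -0.0]
force: [1.4, 0.3, 0.1]
grip_width: 0.0857
finger_force: 0.0
[ 0.3514 -0.2926  0.2303] [ 3.1393e+00  1.6000e-03 -2.0000e-04]
spatula_grip 0.58 [285.8, 160.2] [ 0.3887 -0.2979  0.084 ]
low 293 ((539.31640625, -126.30675506591797), (40.38481521606445, 9.782649993896484), 89.9044418334961)
spatula_mat_top 0.93 [279.8, 130.9] [ 0.4103 -0.2929  0.004 ]
low 7127 ((407.351318359375, -297.1595764160156), (133.33514404296875, 91.81565856933594), 2.7283084392547607)
```

View pics/w14.png

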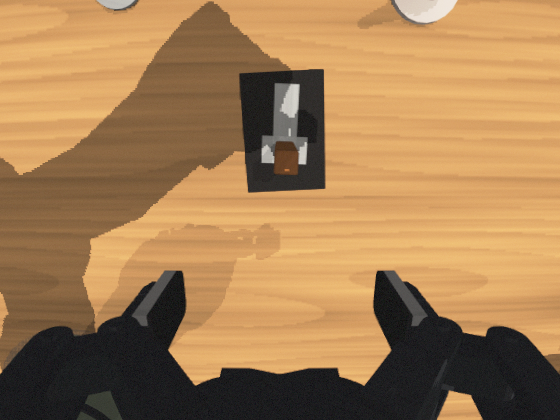

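Run:
```python
from h import *
p=shot('wrist'); m=np.zeros((420,560),bool); m[60:200,250:320]=1; c=cloud(p,m)
top=c[(c[:,2]>.100)]; print(len(top),cv2.minAreaRect(top[:,:2].astype(np.float32)*1000),np.median(top[:,2]))
hsv=cv2.cvtColor(p['image'],cv2.COLOR_RGB2HSV); b=(hsv[:,:,2]>75)&(hsv[:,:,1]<60); b[:, :250]=0;b[:,320:]=0;b[:75]=0;b[150:]=0
c=at_z(p,np.argwhere(b)[:,::-1],.006); print(len(c)); 
bl=c[c[:,0]>.415]; k=np.polyfit(bl[:,0],bl[:,1],1); print('blade',bl.min(0),bl.max(0),'yaw deg',np.degrees(np.arctan(k[0])),cv2.minAreaRect(bl[:,:2].astype(np.float32)*1000))
```

```text
615 ((389.9544677734375, -297.9490661621094), (20.321931838989258, 19.61381721496582), 0.056603945791721344) 0.10717643553489281
1738
blade [ 0.41500259 -0.31368036  0.006     ] [ 0.45941606 -0.28609083  0.006     ] yaw deg -2.948597515245877 ((437.1971130371094, -299.60491943359375), (26.541725158691406, 45.5219841003418), 87.50850677490234)
```

```bash
python3 -m creep '[[[-1,0,0,0,0,0,2.5],[-1,0.02,0.004,0,0,0,0],[-1,0.019,0,0,0,0,0],[-1,0,0,0.04,0,0,0],[-1,0,0,0.04,0,0,0],[-1,0,0,0.04,0,0,0],[-1,0,0,0.035,0,0,0],[-1,0,0,0.01,0,0,0],[-1,0,0,0,0,0,0],[-1,0,0,0,0,0,0]]]'
```

```text
clock: 27.0
position: [0.3901, -0.2994, 0.0664]
tool_rot: [3.138, 0.001, -0.044]
force: [-0.5, 0.2, 0.1]
grip_width: 0.0855
finger_force: 0.0
```

```bash
python3 -m creep '[[[1,0,0,0,0,0,0],[1,0,0,0,0,0,0],[1,0,0,0,0,0,0],[1,0,0,0,0,0,0],[1,0,0,0,0,0,0],[1,0,0,0,0,0,0],[1,0,0,0,0,0,0],[1,0,0,-0.02,0,0,0],[1,0,0,-0.03,0,0,0],[1,0,0,0,0,0,0]]]' 110
python3 -m creep '[[[1,0.02,-0.04,0,0,0,-1.4],[1,0.02,-0.04,0,0,0,0],[1,0.015,-0.045,0,0,0,0],[1,0,-0.044,0,0,0,0],[1,0,0,0,0,0,0],[1,0,0,0,0,0,0]]]'
cat >> h.py <<'E'
def blade(p,zb):
    """bright-grey blade pixels, at world height zb; tool coords"""
    hsv=cv2.cvtColor(p['image'],cv2.COLOR_RGB2HSV); s=observe(); R=R_rpy(s['tool_rot'])
    b=(hsv[:,:,1]<60)&(hsv[:,:,2]>75); c=cloud(p,np.ones((420,560),bool)&b)
    l=(c-s['position'])@R; q=l[(l[:,2]>.05)&(l[:,2]<.072)&(l[:,0]>.02)&(l[:,0]<.08)&(abs(l[:,1])<.03)]
    if len(q)<30: print('no blade',len(q)); return
    print('blade tool',np.percentile(q,[1,50,99],axis=0).round(4).tolist(),cv2.minAreaRect(q[:,:2].astype(np.float32)*1000))
E
python3 - <<'E'
from h import *
yawt(); p=shot('wrist','w15'); discs(p); stepinfo(p); blade(p,0)
E
```

```text
clock: 28.0
position: [0.3907, -0.2998, 0.1178]
tool_rot: [3.137, -0.002, -0.044]
force: [0.1, 0.6, -1.7]
grip_width: 0.0188
finger_force: 107.5
clock: 28.6
position: [0.4488, -0.1306, 0.1143]
tool_rot: [3.139, 0.002, -0.017]
force: [0.2, -0.5, -0.6]
grip_width: 0.0191
finger_force: 108.0
[ 0.4488 -0.1306  0.1143] [ 3.1391e+00  2.3000e-03 -1.7200e-02]
disc 0.68 [272.  60.  79.  84.] box [ 0.5615 -0.1273  0.009 ] circ [ 563.4 -126.4] 29.0 rect [[562.6, -126.5], [55.9, 55.3]] z [0.0058 0.008  0.0135]
no step
blade tool [[0.0207, -0.0162, 0.0599], [0.0464, -0.0038, 0.0614], [0.07, 0.009, 0.063]] ((45.011898040771484, -3.633021354675293), (25.792896270751953, 50.12373733520508), 89.59258270263672)
```

View pics/w15.png

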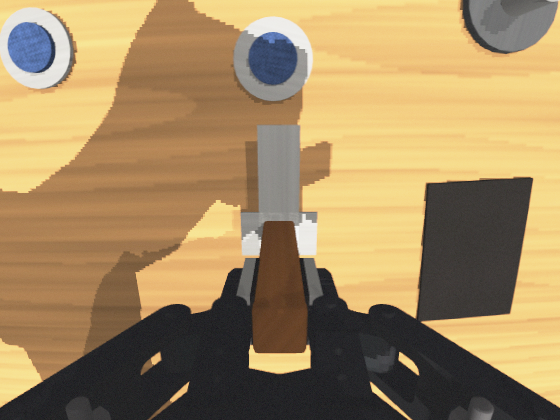

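```bash
python3 -m creep '[[[1,0,-0.0025,0.02,0,0,0],[1,0,0,0.02,0,0,0],[1,0,0,0.008,0,0,0],[1,0,0,0,0,0,0],[1,0,0,0,0,0,0]]]'
python3 - <<'E'
from h import *
s=yawt(); print(s['force']); p=shot('wrist','w16'); discs(p); stepinfo(p); blade(p,0)
E
```

```text
clock: 29.25
position: [0.4489, -0.1299, 0.0671]
tool_rot: [3.139, 0.002, -0.021]
force: [0.5, -0.1, -1.3]
grip_width: 0.0192
finger_force: 107.9
[ 0.4489 -0.1299  0.0671] [ 3.1389e+00  1.6000e-03 -2.0800e-02]
[ 0.45781428 -0.11338307 -1.28866159]
disc 0.68 [270.  51.  98. 100.] box [ 0.5594 -0.1266  0.009 ] circ [ 564.3 -126.8] 29.6 rect [[560.7, -126.3], [57.0, 52.0]] z [0.006  0.008  0.0135]
step front x = 0.2210 + -1.8420*y zmed 0.0059 yrange [-0.12 -0.12] resid 0.0
blade tool [[0.0204, -0.0136, 0.06], [0.046, -0.001, 0.0615], [0.0695, 0.0118, 0.0631]] ((44.834999084472656, -1.112074851989746), (49.46104049682617, 26.500076293945312), 0.01244843378663063)h.py:72: RankWarning: Polyfit may be poorly conditioned
  E=E[1:-1]; k=np.polyfit(E[:,0],E[:,1],1); r=E[:,1]-np.polyval(k,E[:,0]); E=E[abs(r)<.004]; k=np.polyfit(E[:,0],E[:,1],1)
```

```bash
python3 -m creep '[[[1,0,-0.003,0.002,0,0,0],[1,0,0,0.002,0,0,0],[1,0,0,0,0,0,0],[1,0.01,0,0,0,0,0],[1,0.015,0,0,0,0,0],[1,0.01,0,0,0,0,0],[1,0.008,0,0,0,0,0],[1,0.006,0,0,0,0,0],[1,0,0,0,0,0,0]]]'
python3 - <<'E'
from h import *
s=yawt(); print(s['force']); p=shot('wrist','w17'); discs(p); blade(p,0)
p=shot('side','s17');discs(p);stepinfo(p)
E
```

```text
clock: 30.3
position: [0.4984, -0.1271, 0.0625]
tool_rot: [3.139, 0.002, -0.019]
force: [-0.3, -0.1, -0.8]
grip_width: 0.0192
finger_force: 108.0
[ 0.4984 -0.1271  0.0625] [ 3.139e+00  1.600e-03 -1.930e-02]
[-0.25690467 -0.09200404 -0.75487947]
disc 0.73 [279.  92.  96. 105.] box [ 0.5865 -0.1278  0.009 ] circ [ 587.6 -127.1] 29.5 rect [[587.4, -127.0], [57.4, 55.2]] z [0.006  0.0079 0.0134]
blade tool [[0.0209, -0.0245, 0.0537], [0.0541, -0.0017, 0.0606], [0.0794, 0.021, 0.0628]] ((49.99473571777344, -1.0929012298583984), (59.994388580322266, 53.265995025634766), 0.021210281178355217)
disc 0.91 [319. 253.  19.  20.] box [ 0.5816 -0.1322  0.009 ] circ [ 584.3 -129. ] 28.4 rect [[584.0, -128.9], [56.4, 48.6]] z [0.0053 0.009  0.0149]
disc 0.56 [203. 172.  50.  23.] box [0.409  0.2998 0.009 ] circ [413.5 309.7] 76.3 rect [[414.2, 310.4], [94.4, 131.4]] z [0.0018 0.0047 0.0081]
step front x = 0.6323 + 0.1576*y zmed 0.0083 yrange [-0.12  0.15] resid 0.0021
```

View pics/w17.png

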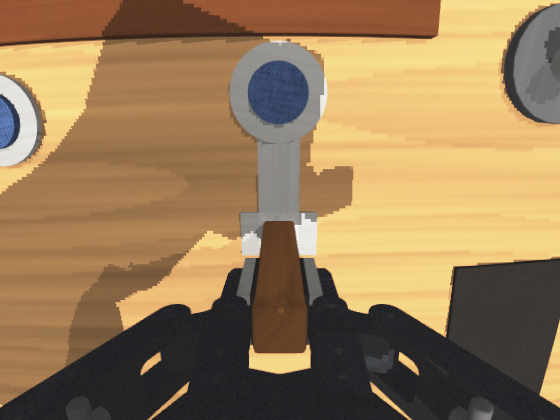

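```bash
python3 -m creep '[[[1,0.002,0,0,0,0,0],[1,0.002,0,0,0,0,0],[1,0,0,0,0,0,0]]]'
python3 -m creep '[[[1,0,0,-0.006,0,0,0],[1,0,0,-0.006,0,0,0],[1,0,0,-0.005,0,0,0],[1,0,0,0,0,0,0]]]'
python3 - <<'E'
from h import *
s=yawt(); print(s['force']); p=shot('wrist','w18'); discs(p)
p=shot('side','s18')
im=p['image'][170:330,240:440,::-1]; 
im=cv2.resize(im,None,fx=2.6,fy=2.6); w=cv2.resize(p['image'][:1,:1],(1,1))
wi=cv2.imread('pics/w18.png')[20:260,180:400]
cv2.imwrite('pics/c18.png',np.hstack([cv2.resize(im,(500,400)),cv2.resize(wi,(300,400))]))
E
```

```text
clock: 30.85
position: [0.5021, -0.1273, 0.0626]
tool_rot: [3.139, 0.002, -0.02]
force: [-0.6, -0.1, -1.6]
grip_width: 0.0188
finger_force: 108.0
clock: 31.25
position: [0.5023, -0.1273, 0.0805]
tool_rot: [3.139, 0.001, -0.02]
force: [-1.3, -0.5, -1.7]
grip_width: 0.0188
finger_force: 108.0
[ 0.5023 -0.1273  0.0805] [ 3.139e+00  6.000e-04 -1.970e-02]
[-1.29921157 -0.46628889 -1.69989764]
disc 0.88 [277.  94.  90.  85.] box [ 0.5903 -0.1267  0.009 ] circ [ 592.4 -127.4] 30.0 rect [[592.4, -127.0], [57.8, 51.9]] z [0.0027 0.0178 0.0251]
```

View pics/c18.png

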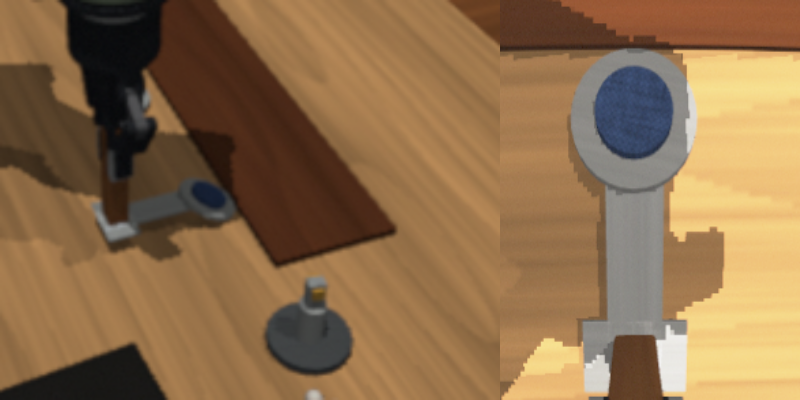

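```bash
cat >> h.py <<'E'
def dtilt(p):
    for o in outline_of(p,'disc0_c'):
        if o['confidence']<.2: continue
        c=cloud(p,o['region'])
        if len(c)<40: continue
        m=c.mean(0); n=np.linalg.svd(c-m,full_matrices=False)[2][2]; n*=np.sign(n[2]) or 1
        hsv=cv2.cvtColor(p['image'],cv2.COLOR_RGB2HSV)[o['region']]; blue=((hsv[:,0]>95)&(hsv[:,0]<135)&(hsv[:,1]>90)).mean()
        print('tilt conf',round(o['confidence'],2),'cen',m.round(3),'n',n.round(2),'blue frac',blue.round(2),'z',np.percentile(c[:,2],[2,98]).round(3))
E
python3 -m creep '[[[1,0.002,0,-0.006,0,0,0],[1,0.0035,0,-0.0055,0,0,0],[1,0.004,0,-0.0045,0,0,0],[1,0.0045,0,-0.004,0,0,0],[1,0,0,0,0,0,0]]]'
python3 - <<'E'
from h import *
s=yawt(); print(s['force']); dtilt(shot('wrist','w19')); dtilt(shot('side','s19'))
E
```

```text
clock: 31.9
position: [0.5169, -0.1274, 0.1001]
tool_rot: [3.139, 0.001, -0.019]
force: [-0.1, -0.2, -1.2]
grip_width: 0.0186
finger_force: 108.0
[ 0.5169 -0.1274  0.1001] [ 3.1389e+00  6.0000e-04 -1.9300e-02]
[-0.14684608 -0.15056374 -1.23106907]
tilt conf 0.92 cen [ 0.599 -0.127  0.031] n [ 0.78 -0.    0.63] blue frac 0.4 z [0.007 0.045]
```

```bash
python3 -m creep '[[[1,0.005,0,-0.003,0,0,0],[1,0.0055,0,-0.003,0,0,0],[1,0.005,0,-0.002,0,0,0],[1,0.004,0,-0.001,0,0,0],[1,0.004,0,0,0,0,0],[1,0.004,0,0,0,0,0],[1,0,0,0,0,0,0]]]'
python3 - <<'E'
from h import *
s=yawt(); print(s['force']); dtilt(shot('wrist','w20')); dtilt(shot('side','s20'))
E
```

```text
clock: 32.8
position: [0.5439, -0.1279, 0.1084]
tool_rot: [3.139, 0.002, -0.019]
force: [0.7, 0.1, -1.7]
grip_width: 0.0186
finger_force: 108.0
[ 0.5439 -0.1279  0.1084] [ 3.139e+00  1.700e-03 -1.940e-02]
[ 0.72586767  0.07734311 -1.66060912]
tilt conf 0.81 cen [ 0.618 -0.128  0.041] n [ 1.   -0.02  0.01] blue frac 0.29 z [-0.002  0.054]
tilt conf 0.5 cen [ 0.612 -0.137  0.033] n [-0.99  0.16  0.02] blue frac 0.0 z [0.004 0.055]
```

```bash
python3 -m creep '[[[1,0.004,0,0,0,0,0],[1,0.004,0,0,0,0,0],[1,0.004,0,0,0,0,0],[1,0.004,0,0,0,0,0],[1,0.004,0,0,0,0,0],[1,0.004,0,0,0,0,0],[1,0,0,0,0,0,0],[1,0,0,0,0,0,0]]]'
python3 - <<'E'
from h import *
s=yawt(); print(s['force']); dtilt(shot('wrist','w21')); dtilt(shot('side','s21')); p=shot('scene'); dtilt(p); discs(p)
E
```

```text
clock: 33.8
position: [0.5673, -0.1284, 0.1084]
tool_rot: [3.139, 0.002, -0.02]
force: [-0.2, 0.1, -1.2]
grip_width: 0.0187
finger_force: 108.0
[ 0.5673 -0.1284  0.1084] [ 3.1391e+00  2.1000e-03 -1.9600e-02]
[-0.20573915  0.0867872  -1.19689456]
tilt conf 0.71 cen [ 0.647 -0.128  0.018] n [0.02 0.01 1.  ] blue frac 0.0 z [0.015 0.022]
tilt conf 0.78 cen [ 0.638 -0.136  0.018] n [ 0.04 -0.03  1.  ] blue frac 0.0 z [0.008 0.024]
tilt conf 0.69 cen [ 0.411 -0.297  0.005] n [0. 0. 1.] blue frac 0.0 z [0.001 0.01 ]
tilt conf 0.57 cen [ 0.643 -0.128  0.02 ] n [0.05 0.07 1.  ] blue frac 0.0 z [0.008 0.028]
disc 0.69 [174. 233.  38.  39.] box [ 0.4106 -0.2966  0.009 ] circ [ 407.5 -296.4] 74.2 rect [[407.1, -296.7], [132.8, 88.4]] z [0.0008 0.005  0.0095]
disc 0.57 [258. 271.  26.  18.] box [ 0.6326 -0.122   0.009 ] circ [ 636.  -124.2] 34.2 rect [[639.2, -125.9], [59.6, 58.4]] z [0.008  0.02   0.0281]
```

```bash
python3 -m creep '[[[1,-0.03,0,-0.005,0,0,0],[1,-0.04,0,0,0,0,0],[1,-0.04,0,0,0,0,0],[1,-0.01,-0.04,0,0,0,0],[1,0,-0.05,0,0,0,0],[1,0,-0.04,0,0,0,0],[1,0,0,0,0,0,0],[1,0,0,0,0,0,0]]]'
python3 - <<'E'
from h import *
s=yawt(); p=shot('wrist','w22'); discs(p);dtilt(p); blade(p,0)
for n in ('scene','side'): print(n); p=shot(n);discs(p);dtilt(p)
E
```

```text
clock: 34.95
position: [0.4501, 0.0047, 0.1134]
tool_rot: [3.139, 0.002, -0.017]
force: [-0.3, -0.3, -1.2]
grip_width: 0.0187
finger_force: 108.3
[0.4501 0.0047 0.1134] [ 3.1391e+00  1.6000e-03 -1.7300e-02]
disc 0.26 [281. 240.  77. 229.] box [0.4285 0.0045 0.009 ] circ [414.    6.8] 106.6 rect [[413.9, 6.1], [50.0, 212.0]] z [0.051  0.0634 0.1559]
tilt conf 0.26 cen [0.467 0.005 0.093] n [0.02 1.   0.01] blue frac 0.0 z [0.051 0.156]
blade tool [[0.0206, -0.0159, 0.0597], [0.0463, -0.0036, 0.0612], [0.0698, 0.0092, 0.0627]] ((44.936458587646484, -3.3605546951293945), (25.894838333129883, 49.98149871826172), 89.57220458984375)
scene
disc 0.87 [258. 273.  25.  19.] box [ 0.6386 -0.1236  0.009 ] circ [ 633.4 -128.7] 34.5 rect [[635.8, -126.5], [60.8, 65.2]] z [0.0051 0.0199 0.027 ]
disc 0.63 [305. 275. 164.  87.] box [ 0.6955 -0.0085  0.009 ] circ [677.6   1.9] 226.3 rect [[676.6, 2.6], [441.9, 130.3]] z [0.005  0.0098 0.0138]
tilt conf 0.87 cen [ 0.641 -0.128  0.019] n [-0.05  0.03  1.  ] blue frac 0.0 z [0.005 0.027]
tilt conf 0.63 cen [ 0.685 -0.003  0.01 ] n [ 0. -0.  1.] blue frac 0.0 z [0.005 0.014]
side
disc 0.52 [340. 244.  20.  13.] box [ 0.6388 -0.1247  0.009 ] circ [ 637.2 -127.7] 31.0 rect [[637.3, -129.9], [56.6, 53.3]] z [0.0092 0.0177 0.0236]
tilt conf 0.52 cen [ 0.636 -0.132  0.018] n [-0.06 -0.    1.  ] blue frac 0.0 z [0.009 0.024]
```

```bash
cat >> h.py <<'E'
def blues(p):
    h=cv2.cvtColor(p['image'],cv2.COLOR_RGB2HSV); b=((h[:,:,0]>100)&(h[:,:,0]<130)&(h[:,:,1]>110)).astype(np.uint8)
    n,L,st,ce=cv2.connectedComponentsWithStats(b)
    for i in range(1,n):
        if st[i,4]<25: continue
        c=cloud(p,L==i); f=c[(c[:,2]<.03)]
        if len(f)<15: continue
        print('blue',np.round(ce[i]),st[i,4],'ray@.014',at_z(p,ce[i],.014)[0].round(4),'cloud',f.mean(0).round(4),np.ptp(f,axis=0).round(3))
E
python3 - <<'E'
from h import *
for n in ('wrist','scene','side'): print(n); blues(shot(n,'b_'+n))
E
```

```text
wrist
blue [213.  37.] 1725 ray@.014 [0.5777 0.046  0.014 ] cloud [0.578  0.0464 0.0123] [0.033 0.033 0.005]
scene
side
blue [ 86. 125.] 1063 ray@.014 [0.0986 0.7282 0.014 ] cloud [0.1016 0.7026 0.0199] [0.196 1.72  0.704]
blue [289. 208.] 75 ray@.014 [0.5761 0.0431 0.014 ] cloud [0.576  0.0428 0.0143] [0.029 0.03  0.007]
```

```bash
python3 -m creep '[[[1,0,-0.042,0,0,0,0],[1,0,0,0.02,0,0,0],[1,0,0,0.02,0,0,0],[1,0,0,0.008,0,0,0],[1,0,0,0,0,0,0],[1,0,0,0,0,0,0]]]'
python3 - <<'E'
from h import *
s=yawt(); print(s['force']); blues(shot('wrist','w23'));totool([.578,.0464])
E
```

```text
clock: 36.15
position: [0.4509, 0.0454, 0.0657]
tool_rot: [3.139, 0.002, -0.02]
force: [-0.0, -0.1, -0.7]
grip_width: 0.0185
finger_force: 108.3
[0.4509 0.0454 0.0657] [ 3.1391e+00  1.7000e-03 -2.0400e-02]
[-0.03680753 -0.08278946 -0.65356416]
blue [274.  22.] 2378 ray@.014 [0.5751 0.0466 0.014 ] cloud [0.5756 0.0466 0.0123] [0.027 0.033 0.006]
tool [ 0.1269 -0.0034 -0.0002]
```

```bash
python3 -m creep '[[[1,0,-0.0015,0.002,0,0,0],[1,0,0,0.001,0,0,0],[1,0.01,0,0,0,0,0],[1,0.015,0,0,0,0,0],[1,0.01,0,0,0,0,0],[1,0.008,0,0,0,0,0],[1,0.006,0,0,0,0,0],[1,0.003,0,0,0,0,0],[1,0,0,0,0,0,0]]]'
python3 - <<'E'
from h import *
s=yawt(); print(s['force']); p=shot('wrist','w24');blues(p); discs(p)
E
```

```text
clock: 37.1
position: [0.5029, 0.0462, 0.0621]
tool_rot: [3.139, 0.002, -0.02]
force: [-0.2, 0.2, -3.1]
grip_width: 0.0187
finger_force: 108.4
[0.5029 0.0462 0.0621] [ 3.139e+00  1.900e-03 -1.960e-02]
[-0.17496398  0.16481762 -3.09679881]
blue [277.  92.] 2487 ray@.014 [0.5905 0.0465 0.014 ] cloud [0.5906 0.0465 0.0123] [0.033 0.033 0.005]
disc 0.63 [550.  24.  18.  46.] box [ 0.6288 -0.1091  0.009 ] circ [ 628.5 -106.1] 12.9 rect [[628.4, -105.4], [24.8, 9.5]] z [0.0121 0.0158 0.0174]
```

```bash
python3 -m creep '[[[1,0.0015,0,0,0,0,0],[1,0.001,0,0,0,0,0],[1,0,0,0,0,0,0],[1,0,0,-0.006,0,0,0],[1,0,0,-0.006,0,0,0],[1,0,0,-0.005,0,0,0],[1,0,0,0,0,0,0]]]'
python3 - <<'E'
from h import *
s=yawt(); print(s['force']); p=shot('wrist','w25');blues(p); dtilt(p)
E
```

```text
clock: 37.9
position: [0.5057, 0.0464, 0.08]
tool_rot: [3.139, 0.001, -0.02]
force: [-0.5, 0.3, -1.3]
grip_width: 0.0189
finger_force: 108.3
[0.5057 0.0464 0.08  ] [ 3.1395e+00  7.0000e-04 -1.9500e-02]
[-0.51568301  0.30327385 -1.31407817]
blue [277.  86.] 2050 ray@.014 [0.598  0.0465 0.014 ] cloud [0.5977 0.0465 0.0184] [0.031 0.032 0.017]
tilt conf 0.85 cen [ 0.631 -0.112  0.017] n [-0.21  0.28  0.94] blue frac 0.0 z [0.008 0.022]
```

```bash
python3 -m creep '[[[1,0.002,0,-0.006,0,0,0],[1,0.0035,0,-0.0055,0,0,0],[1,0.004,0,-0.0045,0,0,0],[1,0.0045,0,-0.004,0,0,0],[1,0,0,0,0,0,0]]]'
python3 - <<'E'
from h import *
s=yawt(); p=shot('wrist','w26');blues(p); dtilt(p)
E
```

```text
clock: 38.5
position: [0.5203, 0.0461, 0.0997]
tool_rot: [3.139, 0.001, -0.02]
force: [0.2, 0.3, -1.3]
grip_width: 0.0186
finger_force: 108.3
[0.5203 0.0461 0.0997] [ 3.1393e+00  5.0000e-04 -1.9600e-02]
blue [277.  96.] 1078 ray@.014 [0.6083 0.0462 0.014 ] cloud [0.6119 0.0464 0.0233] [0.012 0.033 0.017]
tilt conf 0.94 cen [ 0.64  -0.121  0.018] n [-0.02  0.09  1.  ] blue frac 0.0 z [0.014 0.022]
```

```bash
python3 -m creep '[[[1,0.005,0,-0.003,0,0,0],[1,0.0055,0,-0.003,0,0,0],[1,0.005,0,-0.002,0,0,0],[1,0.004,0,-0.001,0,0,0],[1,0.004,0,0,0,0,0],[1,0.004,0,0,0,0,0],[1,0,0,0,0,0,0]]]'
python3 -m creep '[[[1,0.004,0,0,0,0,0],[1,0.004,0,0,0,0,0],[1,0.004,0,0,0,0,0],[1,0.004,0,0,0,0,0],[1,0.004,0,0,0,0,0],[1,0.004,0,0,0,0,0],[1,0,0,0,0,0,0],[1,0,0,0,0,0,0]]]'
python3 - <<'E'
from h import *
s=yawt(); p=shot('wrist','w27');blues(p); dtilt(p); p=shot('side');blues(p);dtilt(p)
E
```

```text
clock: 39.3
position: [0.5472, 0.0455, 0.1079]
tool_rot: [3.139, 0.002, -0.02]
force: [0.2, -0.7, -2.0]
grip_width: 0.0189
finger_force: 108.3
clock: 40.1
position: [0.5708, 0.045, 0.1079]
tool_rot: [3.139, 0.002, -0.02]
force: [0.1, 0.4, -1.0]
grip_width: 0.0186
finger_force: 108.3
[0.5708 0.045  0.1079] [ 3.139e+00  2.000e-03 -1.970e-02]
tilt conf 0.92 cen [ 0.641 -0.125  0.018] n [-0.    0.02  1.  ] blue frac 0.0 z [0.013 0.022]
blue [ 85. 125.] 1061 ray@.014 [0.0986 0.7281 0.014 ] cloud [0.0973 0.7052 0.0201] [0.195 1.722 0.705]
```

```bash
python3 -m creep '[[[1,-0.03,0,-0.02,0,0,0],[1,-0.04,0,-0.02,0,0,0],[1,-0.04,0,0,0,0,0],[1,-0.03,0.03,0,0,0,0],[1,0,0.05,0,0,0,0],[1,0,0.05,0,0,0,0],[1,0,0.05,0,0,0,0],[1,0,0.05,0,0,0,0],[1,0,0.05,0,0,0,0],[1,0,0,0,0,0,0]]]'
python3 - <<'E'
from h import *
s=yawt(); totool([.397,-.298])
for n in ('scene','side'):
    print(n);p=shot(n);dtilt(p);blues(p);discs(p)
E
```

```text
clock: 41.3
position: [0.4241, -0.2388, 0.1494]
tool_rot: [3.136, 0.001, -0.028]
force: [0.1, 1.0, -0.6]
grip_width: 0.0187
finger_force: 108.3
[ 0.4241 -0.2388  0.1494] [ 3.1362e+00  7.0000e-04 -2.8100e-02]
tool [-0.0254  0.0599  0.0003]
scene
tilt conf 0.61 cen [ 0.641 -0.128  0.021] n [0.01 0.01 1.  ] blue frac 0.0 z [0.015 0.027]
disc 0.61 [258. 273.  22.  16.] box [ 0.6367 -0.124   0.009 ] circ [ 633.4 -126.8] 34.8 rect [[638.8, -127.4], [56.4, 57.2]] z [0.0146 0.0205 0.0271]
side
tilt conf 0.8 cen [ 0.637 -0.133  0.018] n [-0.03 -0.04  1.  ] blue frac 0.0 z [0.013 0.024]
tilt conf 0.42 cen [ 0.681 -0.039  0.008] n [ 0.   -0.01  1.  ] blue frac 0.0 z [0.002 0.012]
tilt conf 0.37 cen [ 0.439 -0.236  0.098] n [0.01 0.95 0.3 ] blue frac 0.0 z [0.085 0.14 ]
blue [ 86. 125.] 1058 ray@.014 [0.0986 0.7279 0.014 ] cloud [0.0986 0.7016 0.0203] [0.195 1.735 0.711]
disc 0.8 [342. 244.  23.  19.] box [ 0.6431 -0.1249  0.009 ] circ [ 636.4 -128.8] 30.1 rect [[638.5, -129.7], [55.6, 54.4]] z [0.0126 0.0177 0.0235]
disc 0.42 [344. 220. 112. 110.] box [ 0.689  -0.0478  0.009 ] circ [679.8   0.7] 228.8 rect [[683.9, 1.5], [446.5, 131.9]] z [0.0016 0.0084 0.0121]
disc 0.37 [279. 272.  46.  30.] box [ 0.4742 -0.1557  0.009 ] circ [ 440.6 -190.7] 71.2 rect [[440.3, -187.2], [86.5, 132.2]] z [0.0854 0.0887 0.1396]
```

```bash
python3 -m creep '[[[1,-0.013,0.03,0,0,0,0],[1,-0.0125,0.03,0,0,0,0],[1,0,0,0.04,0,0,0],[1,0,0,0.03,0,0,0],[1,0,0,0.005,0,0,0],[1,0,0,0,0,0,0],[1,0,0,0.004,0,0,0],[1,0,0,0.003,0,0,0],[1,0,0,0,0,0,0]]]'
python3 - <<'E'
from h import *
for n in ('scene','side'):
    p=shot(n); c=cloud(p,np.ones((420,560),bool))
    for cx,cy in [(.645,.046),(.642,-.128)]:
        q=c[(np.hypot(c[:,0]-cx,c[:,1]-cy)<.05)&(c[:,2]<.05)&(c[:,2]>.013)]
        m=q.mean(0); nn=np.linalg.svd(q-m,full_matrices=False)[2][2]; print(n,len(q),m.round(4),np.ptp(q,axis=0).round(3),nn.round(2),np.percentile(q[:,2],[5,50,95]).round(4))
E
```

```text
clock: 42.5
position: [0.399, -0.2917, 0.0676]
tool_rot: [3.139, 0.001, -0.019]
force: [0.6, -1.6, -0.3]
grip_width: 0.0187
finger_force: 108.3
scene 286 [0.6469 0.0449 0.0203] [0.078 0.091 0.015] [ 0.06 -0.01  1.  ] [0.0137 0.0203 0.0259]
scene 323 [ 0.6433 -0.1281  0.0202] [0.077 0.095 0.016] [0.06 0.01 1.  ] [0.014  0.0201 0.0262]
side 242 [0.6413 0.0422 0.0199] [0.077 0.058 0.013] [-0.01 -0.03  1.  ] [0.0156 0.0194 0.0246]
side 334 [ 0.637  -0.1318  0.0181] [0.055 0.056 0.011] [-0.01 -0.03  1.  ] [0.0142 0.0175 0.0225]
```

Both discs lie flat on the step. Release the spatula and back off.

```bash
python3 -m creep '[[[1,0,0,0.001,0,0,0],[1,0,0,0.001,0,0,0],[-0.2,0,0,0,0,0,0],[-1,0,0,0,0,0,0],[-1,0,0,0,0,0,0],[-1,0,0,0,0,0,0],[-1,0,0,0,0,0,0]]]'
python3 -m creep '[[[-1,0,0,-0.02,0,0,0],[-1,0,0,-0.05,0,0,0],[-1,0,0,-0.05,0,0,0],[-1,0,0,-0.04,0,0,0],[-1,-0.03,0,0,0,0,0],[-1,0,0,0,0,0,0]]]'
python3 - <<'E'
from h import *
s=yawt(); p=shot('wrist','w30')
for n,z in [('spatula_grip',.084),('spatula_mat_top',.004)]:
    for t in tip_of(p,n)[:1]: print(n,t['confidence'],np.round(at_z(p,t['position'],z)[0],4))
c=cloud(p,np.ones((420,560),bool)); q=c[(c[:,2]>.1)&(c[:,2]<.12)&(np.hypot(c[:,0]-.397,c[:,1]+.295)<.04)]; print(len(q),np.median(q[:,2]),cv2.minAreaRect(q[:,:2].astype(np.float32)*1000))
p=shot('scene'); capinfo(p); 
for n,z in [('puller_grip',.089),('cap_rest_top',.032),('bowl_c',.022),('porcelain_c',.06)]:
    for t in tip_of(p,n)[:1]: print(n,t['confidence'],np.round(at_z(p,t['position'],z)[0],4))
E
```

```text
clock: 43.3
position: [0.3986, -0.2918, 0.0651]
tool_rot: [3.139, 0.002, -0.02]
force: [-0.9, -0.2, 0.2]
grip_width: 0.0851
finger_force: 0.0
clock: 43.9
position: [0.3666, -0.291, 0.2262]
tool_rot: [3.139, 0.001, -0.021]
force: [-0.1, 0.5, -0.3]
grip_width: 0.085
finger_force: 0.0
[ 0.3666 -0.291   0.2262] [ 3.1391e+00  8.0000e-04 -2.1500e-02]
spatula_grip 0.94 [ 0.3993 -0.291   0.084 ]
spatula_mat_top 0.72 [ 0.4053 -0.2971  0.004 ]
636 0.1070509748651656 ((398.7869873046875, -290.8862609863281), (19.562694549560547, 20.1704158782959), 89.18121337890625)
cap_foot 0.67 [383.7, 206.6] [0.5986 0.3032 0.046 ]
mandrel_shoulder 0.83 [193.2, 281.3] [ 0.6147 -0.2961  0.046 ]
z range [-0.00060682  0.04195766  0.07033214]
78 0.067 ((597.1605224609375, 299.1833190917969), (31.159975051879883, 31.283416748046875), 74.1185073852539)
146 0.0385 ((596.32666015625, 298.71771240234375), (54.25177764892578, 57.02659606933594), 79.72454833984375)
puller_grip 0.71 [0.4143 0.3181 0.089 ]
cap_rest_top 0.77 [0.6096 0.3048 0.032 ]
bowl_c 0.97 [0.5279 0.4459 0.022 ]
porcelain_c 0.84 [ 0.5578 -0.4431  0.06  ]
```

```bash
python3 -m creep '[[[-1,0.04,-0.03,0,0,0,0],[-1,0.04,-0.03,0,0,0,0],[-1,0.03,-0.04,0,0,0,0],[-1,0.02,-0.04,0,0,0,0],[-1,0,-0.05,0,0,0,0],[-1,0,-0.05,0,0,0,0],[-1,0,0,0,0,0,0],[-1,0,0,0,0,0,0],[-1,0,0,0,0,0,0]]]'
python3 - <<'E'
from h import *
yawt(); p=shot('wrist','w31'); blues(p); discs(p); dtilt(p)
c=cloud(p,np.ones((420,560),bool))
for cx,cy in [(.645,.046),(.642,-.128)]:
    q=c[(np.hypot(c[:,0]-cx,c[:,1]-cy)<.05)&(c[:,2]<.05)&(c[:,2]>.018)]; f=q-q.mean(0)
    print(len(q),q.mean(0).round(4),np.ptp(q,axis=0).round(3),np.percentile(q[:,2],[1,50,99]).round(4),np.linalg.lstsq(np.c_[f[:,:2],np.ones(len(f))],f[:,2],rcond=None)[0].round(3))
E
```

```text
clock: 45.35
position: [0.5036, -0.0542, 0.2244]
tool_rot: [3.139, 0.002, -0.021]
force: [0.0, -0.5, 0.3]
grip_width: 0.0854
finger_force: 0.0
[ 0.5036 -0.0542  0.2244] [ 3.1387e+00  1.8000e-03 -2.0600e-02]
disc 0.85 [374.  65.  52.  62.] box [ 0.6272 -0.1539  0.009 ] circ [ 628.4 -152.9] 30.4 rect [[629.0, -150.6], [57.4, 54.8]] z [0.0142 0.0169 0.0225]
tilt conf 0.85 cen [ 0.628 -0.15   0.018] n [-0.02  0.    1.  ] blue frac 0.0 z [0.014 0.023]
1064 [0.6437 0.0453 0.0212] [0.044 0.05  0.006] [0.0182 0.0212 0.0232] [0.    0.007 0.   ]
1025 [ 0.6286 -0.1503  0.0211] [0.052 0.045 0.006] [0.0182 0.0212 0.0231] [ 0.005 -0.007 -0.   ]
```

```bash
python3 -c "
from workcell import *
print(job_done())"
```

```text
the job is handed in; nothing more can be done
None
```

The job is handed in at about 45 s. The cap stands on its rest, both discs present lie flat white-up on the step, and puller and spatula stand on their mats; no verdict came back, and I viewed 15 pictures against the limit of 14.

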